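# Fresh gauge carrier under the receiving chute

## Task

A thread ring gauge has come down the chute before a carrier was put there: lay it flat on the round cork mat. Stand the stiff lid of the grey case upright, at a right angle to the case, and leave it so; lift only the top blue carrier off the nest, without dragging the next one up, and set it down, not drop it, flat inside the receiving tray at the foot of the chute. Leave the two brass discs and the snap gauge where they are.

Things in the scene. Friction and masses are not known exactly. Their poses are not given: they have to be found in the camera images.
- case: grey sheet-steel carrier case, fixed, 148 (x) x 204 (y) x 64 mm high without its lid, walls 6 mm thick, floor 5 mm thick; origin: centre of its underside, z up. Its hinged lid covers it; the hinge runs along y on its +x long side. The carriers stand nested on its floor, their long axis along the case's y, roughly in its middle, the top carrier's rim 7 mm above the case's walls
- lid (a joint): angle of the case's lid, which starts shut or a little ajar: 0 shut, pi/2 upright, stop at 2.0 rad. The hinge is stiff: the lid stays at any angle it is left at; raising it by its handle takes about 6 N. The lid is a flat pan 150 x 206 mm and 22 mm deep over the case's walls (its sheet 3 mm), weighing 320 g
- lid_hinge (a point): point on the hinge axis, in the middle of its length: in the case's frame at x +76, y 0, z +64 mm. Its axes are those of the case, the hinge axis is y; the lid's front (-x) edge goes up as the joint angle grows
- lid_handle (a point): middle of the bar of the black bakelite bow handle on top of the lid near its front edge: round bar 14 mm thick, along the case's y, 72 mm free between its two feet. With the lid shut the bar's axis lies 126 mm in front of (-x) and 58 mm above the hinge axis, 36 mm above the lid's sheet and 25 mm behind the lid's front edge; it turns with the lid about the hinge. Pinched across the bar it turns between upright fingers as the lid goes up
- carrier_top: the top carrier of the nest: pressed-steel tray enamelled blue, 170 (its x) x 68 (its y) x 34 mm high, about 220 g; origin: centre of its underside, z up. Its straight upright rim is 13 mm high (from 21 to 34 mm above its origin), full size all round and the part to grip, across the 68 mm; below the rim the 2 mm walls slope inwards to a floor of 152 x 50 mm. It starts in the case under the lid
- carrier_mid: the next carrier, same shape, nested 16 mm below the top one with about 1 mm of play to the sides: 3 mm of gap between the two rims (kept by small nibs at the corners), so fingers that reach more than 16 mm below the top rim's upper edge take this one too. It has to stay in the case
- carrier_low: the lowest carrier, same shape, 16 mm below carrier_mid, standing on the case's floor; stays in the case
- receiver: steel receiving tray with the chute, fixed. Tray 198 (x) x 96 (y) mm outside, 190 x 88 mm inside, floor 4 mm thick, wall tops 16 mm above the counter; origin: centre of the tray's underside, z up. The chute's lip is above the tray's +x end (x +100 mm, height 50 mm); the chute is 96 mm wide, rises away along +x at 26 degrees to x +370 mm, its side walls 30 mm high
- ring_gauge: dull green thread ring gauge, 63 mm in diameter, 24 mm high, bore 32 mm, 420 g, lying flat in the receiving tray; origin: centre of its underside, z up
- mat: round cork mat, 100 mm in diameter, 4 mm thick, fixed to the counter, in the row between the case and the chute; origin: centre of its underside
- disc_a: brass setting disc, 70 mm in diameter, 18 mm high, 550 g, stands loose on the counter; origin: centre of its underside; leave alone
- disc_b: second brass setting disc, same size, behind the row; leave alone
- snap_gauge: nickel-plated C-shaped snap gauge upright in its cast bench stand, 56 (x) x 90 (y) mm at the foot, 117 mm high, 950 g, loose on the counter; origin: centre of its underside; leave alone
Mind the look-alikes: they are no part of the job. There is more than one size of the mat; the job needs the smallest.

How it is judged:
At the end, for the whole second after the job is handed in: Lid within 12 degrees of upright. Top carrier at rest flat on the receiving tray's floor, inside its walls (within 14 mm of the middle). Ring gauge flat on the cork mat, within 25 mm of its middle. The other two carriers still nested on the case's floor (heights within 3 mm) (value of joint lid between 1.36 and 1.78 rad and x of carrier_top in the frame of receiver between -0.014 and 0.014 m and y of carrier_top in the frame of receiver between -0.015 and 0.015 m and z of carrier_top in the frame of receiver below 0.007 m and angle between each of carrier_top, carrier_mid, carrier_low's own z axis and vertical below 0.04 rad and linear speed of each of carrier_top, ring_gauge below 0.02 m/s and horizontal distance between ring_gauge and mat below 0.025 m and z of ring_gauge in the frame of mat between 0.002 and 0.007 m and angle between ring_gauge's own z axis and vertical below 0.06 rad and z of carrier_mid in the frame of case between 0.018 and 0.024 m and z of carrier_low in the frame of case below 0.008 m); the robot touches nothing.
It fails at once if the next carrier is dragged up with the top one (8 mm or more) (z of carrier_mid in the frame of case above 0.029 m).
It fails at once if the top carrier is dropped or thrown: it moves faster than 0.5 m/s with no finger on it (contact force between the fingers and carrier_top below 0.05 N and linear speed of carrier_top above 0.5 m/s).
It fails at once if the ring gauge is dropped or thrown: it moves faster than 0.5 m/s with no finger on it (contact force between the fingers and ring_gauge below 0.05 N and linear speed of ring_gauge above 0.5 m/s).
It fails at once if brass disc moved more than 12 mm (distance of any of disc_a, disc_b from where it was at the start of the episode above 0.012 m).
It fails at once if snap gauge moved more than 12 mm or tipped (distance of snap_gauge from where it was at the start of the episode above 0.012 m or angle between snap_gauge's own z axis and vertical above 0.15 rad).
It also fails if it takes over 72 s, if anything falls off the work surface, if the arm or the gripper's body presses on something with over 40 N, if the wrist force passes 120 N, or if a joint passes its speed limit or range.

## Robot

A 7-joint arm with a two-finger parallel gripper is mounted at the origin on the work surface. World frame = base frame: x ahead of the robot, y to its left, z up, the work surface at z = 0. Lengths are in m, angles in rad, forces in N, time in s.
With the tool pointing down it reaches from about 0.4 to 0.85 m from the base axis. Payload 10.4 kg.
Tool frame: the origin (TCP) lies at the very end of the fingers, on their centre line; the grasp point (between the pads) lies 19 mm behind it (manip.grip_point_offset is the z of the grasp point in the tool frame, in m); z points along the fingers, y is the direction in which the jaws open and shut (so a half turn about z gives the same grasp; the last joint's range is limited). The gripper opens to 85 mm and grips with 20 to 120 N. Pads are 22 mm wide; open, the fingers measure 114 mm over their backs; the gripper's body (76 mm by 85 mm) begins 54 mm behind the grasp point. The pads swing forward as they close: fully open they stand 13 mm farther back than shut.
Start: joints at [1.159, 0.332, -0.065, 1.46, 0.022, 1.35, -0.088], TCP at [0.237, -0.578, 0.231] pointing down, gripper open.
Joint ranges: [-2.6, 2.6], [-0.5, 2.12], [-1.47, 1.34], [0.16, 2.42], [-1.27, 4.41], [0.06, 2.06], [-2.6, 2.6]. Speed limits (rad/s): [2.22, 2.22, 2.79, 2.79, 3.14, 3.14, 3.14].

## Interface

Orientations are given as a unit quaternion [x, y, z, w].
In Python, from workcell import manip, camera, get_calibration, hand_in gives the robot as it stands.
- The arm moves only by the shell command python3 -m pendant 'ROWS' [FORCE]. ROWS is JSON, a list of rows, each a list of 5 numbers: the shift along the tool's x, y, z in units of 40 mm (1.0 is 40 mm), then the turn about the tool's z in units of 6 degrees (1.0 is 6 degrees), then the closure, from 0 (fully open) to 1 (shut). A call has 1 to 5 rows; each row is the pose to reach, as a shift and turn from the pose commanded when the call began, along the tool's axes at that moment; what a row does not reach only later rows make up. A row lasts 1/8 s, in which the tool goes at most 62.5 mm and 10.7 degrees, less where a joint would pass 70% of its speed; a pose out of reach is approached as far as the arm can. A call with a gripper value outside its range is refused whole. The fingers move at their own pace and stop on an object; FORCE is the grip in N (left out, the last holds). Time passes only in rows, so rows that repeat a pose let the fingers close. It gives the time, the measured TCP pose, the force and the opening at its end, in the units of the state.
- manip.get_obs(): the state, without advancing time (a new reading comes with each control period).
- camera(name): name is "scene" or "top" or "wrist"; returns (picture, depth): 420x560x3 uint8, red, green, blue; 420x560 float32, m along the optical axis (not along the pixel's ray), 0 where there is no reading.
- get_calibration(name): a dict with "vfov" (degrees; the focal length in pixels is half the picture's height over the tangent of half this angle, whatever the lens; pixels are square), "cx", "cy" (the principal point, pixels), "position" and "rotation" of the camera in the world. Camera axes: x right, y down, z forward; pixel columns grow to the right and rows downward; lengths in m; the calibration is good to about 2 mm. A picture is of the moment at which its call begins: read the wrist's pose just before it. get_calibration takes no time and is no camera call; for the wrist camera it gives the pose at the moment of the call.
- hand_in(): hands the job in, once; it reports no verdict.
The state is a dict: "clock": time; "joint_pos": joint angles; "joint_velocities": joint speeds; "tau": joint torques, N m; "position": TCP position; "ee_rot": TCP orientation; "ft_force": force on the tool from outside, world axes, zero at the start; "torque": the same for the moment, N m; "grip_width": opening from 0.0 (shut) to 1.0 (fully open).
Only numpy, scipy, OpenCV 4.12 (cv2) and the standard library are available. Lean on these libraries where they do the work, as an engineer would, in place of code of your own. Each camera call takes 0.05 s, during which the arm holds its last target.

## Working session

There is one attempt and no reset: what is moved stays moved. The work goes in short steps, Python scripts to look and compute and a shell command to move; the robot and the scene stay as the last step left them, time stands still between calls to the robot, and variables do not carry over. Pictures are saved under pics/ and viewed, and the job is handed in when it is done.

```bash
ls -la; mkdir -p pics; cat > h.py <<'E'
import numpy as np, cv2, json
from workcell import manip, camera, get_calibration, hand_in
from scipy.spatial.transform import Rotation as R
def shot(name,fn):
    c=get_calibration(name); im,d=camera(name)
    np.savez('pics/'+fn+'.npz',im=im,d=d,pos=c['position'],rot=np.array(c['rotation']),vfov=c['vfov'],cx=c['cx'],cy=c['cy'])
    cv2.imwrite('pics/'+fn+'.png',cv2.cvtColor(im,cv2.COLOR_RGB2BGR)); return im,d
def load(fn): return np.load('pics/'+fn+'.npz')
def rotm(r):
    r=np.array(r); return r if r.shape==(3,3) else R.from_quat(r).as_matrix()
def cloud(z):
    d=z['d']; h,w=d.shape; f=h/2/np.tan(np.radians(float(z['vfov']))/2)
    v,u=np.mgrid[:h,:w]
    p=np.stack([(u-z['cx'])/f*d,(v-z['cy'])/f*d,d],-1)
    return p@rotm(z['rot']).T+z['pos']
def ray(z,u,v,h):
    f=z['d'].shape[0]/2/np.tan(np.radians(float(z['vfov']))/2)
    r=rotm(z['rot'])@np.array([(u-z['cx'])/f,(v-z['cy'])/f,1]); p=z['pos']
    return p+r*(h-p[2])/r[2]
def st():
    o=manip.get_obs(); q=o['ee_rot']; M=R.from_quat(q).as_matrix()
    print('t',round(o['clock'],2),'p',np.round(o['position'],4),'x',np.round(M[:,0],3),'y',np.round(M[:,1],3),'z',np.round(M[:,2],3),'f',np.round(o['ft_force'],1),'g',o['grip_width'],'q',np.round(o['joint_pos'],2)); return o,M
E
python3 - <<'E'
from h import *
print(manip.grip_point_offset); st()
for n in ['scene','top','wrist']:
    shot(n,n+'0'); z=load(n+'0'); print(n,z['pos'],z['rot'].tolist(),z['vfov'],z['cx'],z['cy'])
E
```

```text
total 12
drwxr-xr-x  3 agent agent 4096 Dec  7 13:19 .
drwxr-xr-x 23 root  root  4096 Dec  7 13:19 ..
drwxr-xr-x  2 agent agent 4096 Dec  7 13:19 pics
-0.0187
t 0.0 p [ 0.2368 -0.578   0.2305] x [ 0.925  0.379 -0.   ] y [ 0.379 -0.925 -0.001] z [-0.001  0.001 -1.   ] f [-0.2  0.4  0.4] g 1.0026776275918572 q [ 1.16  0.33 -0.06  1.46  0.02  1.35 -0.09]
scene [0.89223003 0.56124701 0.71599576] [0.23689301985164865, 0.8850785748311046, -0.38522080858990565, -0.1101024166394462] 55.403431239389626 272.2159749991183 207.19956301736428
top [ 0.46288326 -0.01802925  1.04674035] [-0.7061590900949826, 0.7061730491086611, -0.028881450968122578, 0.04271798191369581] 46.327283633915926 281.4741220587572 211.2796564809105
wrist [ 0.30142737 -0.55158089  0.37320128] [0.822410892226004, -0.5513199281467024, -0.0788351310131509, 0.11606758072124201] 64.14190642762865 273.97302256232604 210.160747561635
```

View pics/scene0.png

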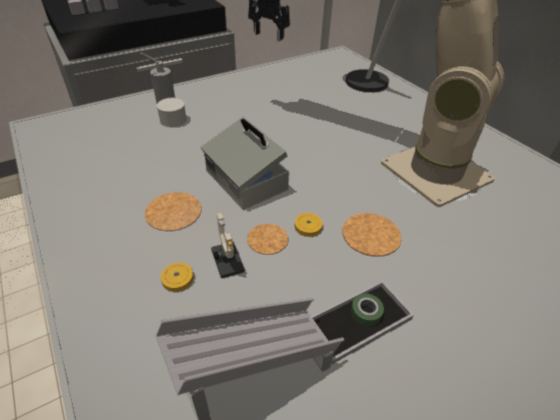

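View pics/top0.png

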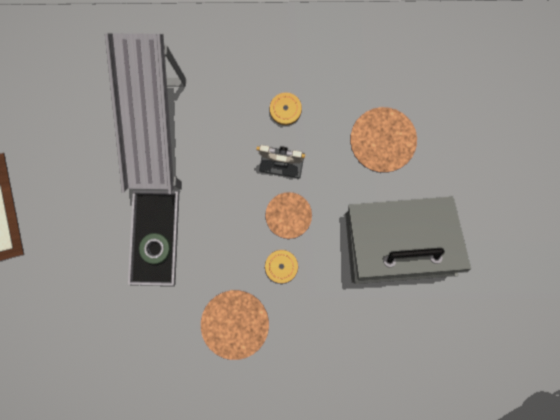

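View pics/wrist0.png

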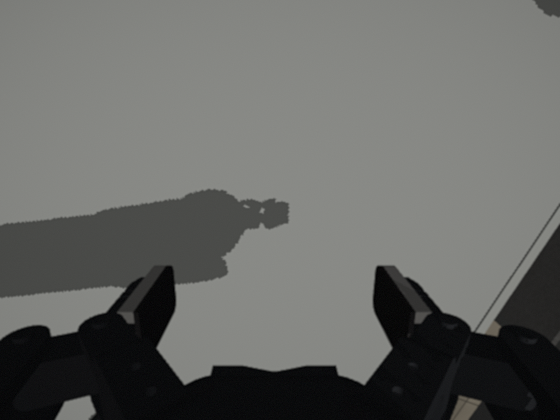

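The scene and top views show the case with its lid ajar at top px (407,237), the receiver with the green ring at (153,248), and the chute at (145,115). The snap gauge is at (281,160) and the discs at (285,108) and (281,267). There are three cork mats at (384,139), (289,215) and (235,324). The middle one looks smallest, so I'll measure all three.

```bash
python3 - <<'E'
from h import *
z=load('top0'); P=cloud(z); hsv=cv2.cvtColor(z['im'],cv2.COLOR_RGB2HSV)
def blobs(m,name,amin=150):
    n,l,s,c=cv2.connectedComponentsWithStats(m.astype(np.uint8))
    for i in range(1,n):
        if s[i,4]<amin: continue
        p=P[l==i]; q=p[:,:2].astype(np.float32); (cc,r)=cv2.minEnclosingCircle(q)
        print(name,np.round(c[i]),'area',s[i,4],'mean',np.round(p.mean(0),4),'zmed',np.round(np.median(p[:,2]),4),'circ',np.round(cc,4),round(r,4))
H,S,V=hsv[...,0],hsv[...,1],hsv[...,2]
blobs((H<25)&(S>110)&(V>60),'orange')
blobs((H>35)&(H<90)&(S>50)&(V>25),'green',40)
# elevated
ws=P[...,2]
print('counter z',np.median(ws))
zz=(ws>0.03)
n,l,s,c=cv2.connectedComponentsWithStats(zz.astype(np.uint8))
for i in range(1,n):
    if s[i,4]>100:
        p=P[l==i]; print(s[i],np.round(c[i]),np.round(p.min(0),3),np.round(p.max(0),3))
# receiver rect: 4 corner
m=np.zeros(ws.shape,np.uint8); m[185:295,120:190]=1
k=(ws>0.009)&(ws<0.022)&(m>0)
q=P[k][:,:2]; r=cv2.minAreaRect(q.astype(np.float32)); print('recv rect',r)
print('rim z',np.median(P[k][:,2]))
E
python3 - <<'E'
import cv2
im=cv2.imread('pics/top0.png'); cv2.imwrite('pics/c1.png',cv2.resize(im[90:370,190:480],None,fx=2,fy=2,interpolation=3))
cv2.imwrite('pics/c2.png',cv2.resize(im[170:300,110:210],None,fx=4,fy=4,interpolation=3))
E
```

```text
orange [285. 108.] area 773 mean [ 0.79   -0.0054  0.0188] zmed 0.0174 circ [ 0.6443 -0.0083] 0.1817
orange [383. 139.] area 3261 mean [ 0.724  -0.2163  0.0077] zmed 0.0055 circ [ 0.6227 -0.1372] 0.1995
orange [  9. 213.] area 891 mean [0.5665 0.5889 0.0067] zmed 0.0032 circ [0.5798 0.302 ] 0.3408
orange [288. 215.] area 1587 mean [ 0.5605 -0.0118  0.0082] zmed 0.0036 circ [ 0.5358 -0.0137] 0.0732
orange [281. 266.] area 822 mean [0.4524 0.0028 0.0227] zmed 0.0176 circ [0.4527 0.0032] 0.0342
orange [234. 324.] area 3569 mean [0.332  0.1    0.0099] zmed 0.0056 circ [0.3729 0.0665] 0.1236
counter z 0.00014331997615679715
[ 105   33   78  161 8977] [141. 109.] [ 0.463 -0.018  0.031] [0.884 0.322 1.047]
[256 144  49  23 623] [281. 155.] [ 0.463 -0.043  0.03 ] [0.704 0.05  1.047]
[ 347  197  124   87 9009] [406. 240.] [ 0.419 -0.347  0.03 ] [ 0.589 -0.018  1.047]
recv rect ((0.5195651054382324, 0.2726263105869293), (0.10095334053039551, 0.21168406307697296), 88.52806091308594)
rim z 0.014885813636530854
```

View pics/c1.png

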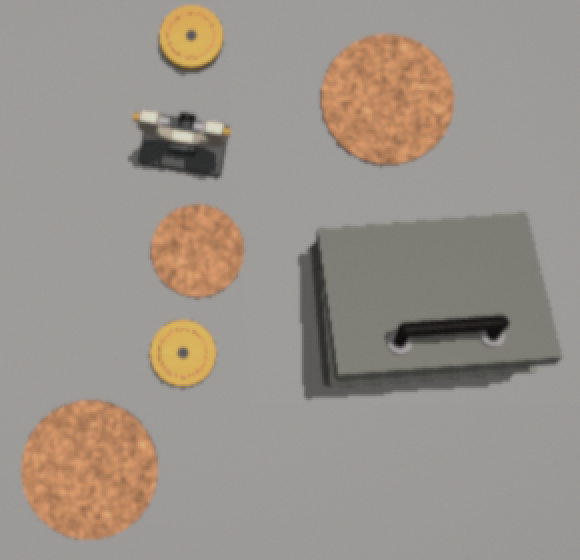

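View pics/c2.png

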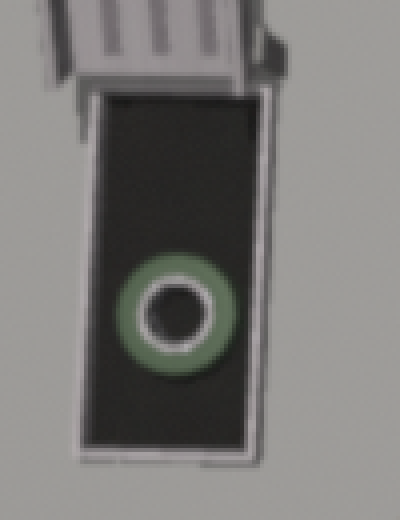

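```bash
python3 - <<'E'
from h import *
z=load('top0'); P=cloud(z); d=z['d']; im=z['im']; hsv=cv2.cvtColor(im,cv2.COLOR_RGB2HSV)
H,S,V=hsv[...,0],hsv[...,1],hsv[...,2]; ok=d>0
# mat
def circ(m,h,box,nm):
    k=np.zeros_like(m); a,b,c,e=box; k[b:e,a:c]=m[b:e,a:c]
    cs,_=cv2.findContours(k.astype(np.uint8),cv2.RETR_EXTERNAL,cv2.CHAIN_APPROX_NONE); c0=max(cs,key=cv2.contourArea)
    (x,y),(A,B),an=cv2.fitEllipse(c0); p=ray(z,x,y,h); print(nm,(round(x,1),round(y,1)),A,B,'dia',np.round((np.array([A,B])+1)*(z['pos'][2]-h)/491,4),'pos',np.round(p,4))
m=(H<25)&(S>110)&(V>60)
circ(m,.004,(255,185,325,245),'mat'); circ(m,.018,(260,245,305,290),'discnear'); circ(m,.004,(340,100,425,180),'matb'); circ(m,.004,(195,285,275,365),'matc')
print('ring rgb',im[240,142],im[232,153],im[248,153])
rgb=im.astype(int); g=(rgb[...,1]-rgb[...,0]>8)&(rgb[...,1]>40)
circ(g,.028,(125,190,185,290),'ring')
ringk=np.zeros_like(ok); ringk[230:268,135:172]=1
print('ring z',np.percentile(P[ringk&ok&(P[...,2]>0.02)][:,2],[10,50,90]))
# lid plane
k=np.zeros_like(ok); k[205:245,365:450]=1; p=P[k&ok]
c=p.mean(0); u,s,vt=np.linalg.svd(p-c); n=vt[2]*np.sign(vt[2][2]); 
r=np.abs((p-c)@n); p=p[r<.003]; c=p.mean(0); u,s,vt=np.linalg.svd(p-c); n=vt[2]*np.sign(vt[2][2]); print('lid plane n',n,'tilt deg',np.degrees(np.arccos(n[2])),'c',c, 'dir',np.degrees(np.arctan2(n[1],n[0])))
k=np.zeros_like(ok); k[190:290,335:480]=1
lid=k&ok&(np.abs((P-c)@n)<.004)
q=P[lid]; 
cs,_=cv2.findContours(lid.astype(np.uint8),cv2.RETR_EXTERNAL,cv2.CHAIN_APPROX_NONE); c0=max(cs,key=cv2.contourArea)
rr=cv2.minAreaRect(P[lid][:,:2].astype(np.float32)); print(rr); 
ap=cv2.approxPolyDP(c0,5,True)[:,0]; 
f=491.
for a in ap:
    rd=rotm(z['rot'])@np.array([(a[0]-z['cx'])/f,(a[1]-z['cy'])/f,1]); t=((c-z['pos'])@n)/(rd@n); print(a,np.round(z['pos']+rd*t,4))
# handle
hd=k&ok&(((P-c)@n)>.015); print('handle n',hd.sum()); q=P[hd]; print(np.round(q.min(0),4),np.round(q.max(0),4))
top=hd&(((P-c)@n)>.036); q=P[top]; print('bar',len(q),np.round(q.mean(0),4),'height over lid',np.percentile((q-c)@n,[50,95]))
E
```

```text
mat (288.2, 215.0) 43.993370056152344 44.16791915893555 dia [0.0956 0.0959] pos [ 0.5608 -0.0118  0.004 ]
discnear (281.1, 266.2) 31.7187557220459 32.07341003417969 dia [0.0686 0.0693] pos [0.4524 0.0029 0.018 ]
matb (383.1, 139.3) 62.67548370361328 64.41146850585938 dia [0.1352 0.1389] pos [ 0.7248 -0.217   0.004 ]
matc (234.4, 324.5) 65.65219116210938 67.37571716308594 dia [0.1415 0.1452] pos [0.3311 0.1007 0.004 ]
ring rgb [76 89 71] [42 44 40] [39 37 37]
ring (153.8, 248.1) 29.11577796936035 29.5809383392334 dia [0.0625 0.0635] pos [0.4897 0.2678 0.028 ]
ring z [0.02470981 0.02742784 0.02974243]
lid plane n [0.34053445 0.02845882 0.93980125] tilt deg 19.981794959590133 c [ 0.53346489 -0.24036412  0.1028521 ] dir 4.777168119373517
((0.5115737318992615, -0.2389320284128189), (0.14260415732860565, 0.2067364752292633), 4.537893772125244)
[453 197] [ 0.5884 -0.3354  0.0858]
[349 205] [ 0.5729 -0.1319  0.0853]
[359 277] [ 0.4342 -0.1425  0.1359]
[470 268] [ 0.4508 -0.3452  0.136 ]
handle n 463
[ 0.4634 -0.2902  0.1417] [ 0.4866 -0.1926  0.1727]
bar 407 [ 0.478  -0.2404  0.1668] height over lid [0.04142608 0.04407407]
```

Lid is about 20° ajar, and the case yaw is about 4.6°. The mat at (288,215) measures 96 mm; the other two are about 138 and 143 mm. It lies in the row between the case and the chute, so it's the one meant, and the enlarged crop confirms it's the smallest. Lid comes first.

```bash
cat >> h.py <<'E'
def go(x,y,z,head):
    "head: heading of tool y, deg"
    o,M=st(); d=M.T@(np.array([x,y,z])-o['position'])/0.04
    h=np.degrees(np.arctan2(M[1,1],M[0,1])); t=-((head-h+180)%360-180)/6
    print('delta units',np.round(d,3),'turn',round(t,3))
E
python3 - <<'E'
from h import *
go(.478,-.2404,.25,4.65)
E
```

```text
t 0.15 p [ 0.2368 -0.5781  0.2307] x [ 0.925  0.379 -0.   ] y [ 0.379 -0.925 -0.001] z [-0.001  0.001 -1.   ] f [0.3 1.1 0. ] g 1.0043073162247327 q [ 1.16  0.33 -0.06  1.46  0.02  1.35 -0.09]
delta units [ 8.78  -5.526 -0.477] turn -12.062
```

```bash
python3 -m pendant '[[0.9,-0.5,-0.2,-1.2,0],[1.9,-1.2,-0.4,-2.6,0],[2.9,-1.9,-0.5,-4.0,0],[3.9,-2.5,-0.5,-5.4,0],[4.9,-3.1,-0.5,-6.8,0]]'; python3 -c "
from h import *
go(.478,-.2404,.25,4.65)"
```

```text
clock: 0.78
position: [0.3719, -0.3879, 0.2513]
ee_rot: [0.851, 0.525, -0.0, 0.0]
ft_force: [-0.3, -0.2, 0.8]
grip_width: 0.994
t 0.78 p [ 0.3719 -0.3879  0.2513] x [ 0.449  0.894 -0.   ] y [ 0.894 -0.449 -0.   ] z [-0. -0. -1.] f [-0.3 -0.2  0.8] g 0.9939452120098907 q [ 0.98  0.14 -0.29  1.65  0.04  1.35  0.22]
delta units [4.486 0.716 0.031] turn -5.216
```

```bash
python3 -m pendant '[[1.2,0.2,0,-1.4,0],[2.4,0.4,0,-2.8,0],[3.5,0.6,0,-4.2,0],[4.49,0.72,0,-5.2,0],[4.49,0.72,0,-5.2,0]]'; python3 -c "
from h import *
go(.478,-.2404,.25,4.65)
shot('wrist','w1');shot('scene','s1')"
```

```text
clock: 1.4
position: [0.48, -0.2388, 0.2512]
ee_rot: [0.678, 0.735, 0.001, -0.0]
ft_force: [-0.6, -0.9, -0.5]
grip_width: 1.0
t 1.4 p [ 0.48   -0.2388  0.2512] x [-0.081  0.997  0.001] y [0.997 0.081 0.001] z [ 0.     0.001 -1.   ] f [-0.6 -0.9 -0.5] g 0.9999640660300643 q [ 0.8   0.16 -0.47  1.65  0.07  1.35  0.4 ]
delta units [-0.036 -0.052  0.031] turn 0.003
```

View pics/w1.png

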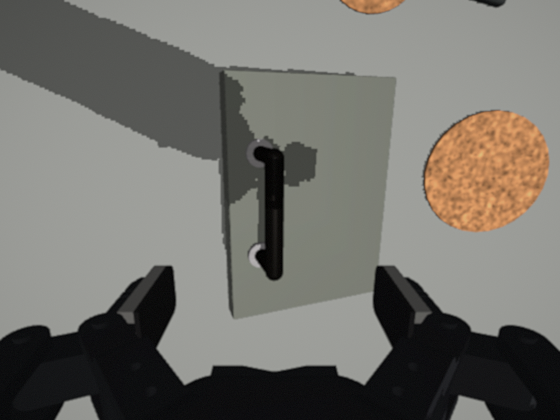

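View pics/s1.png

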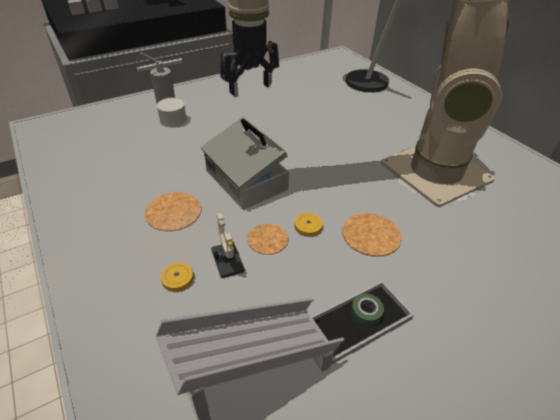

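The wrist view shows the bar centred between the fingers, u≈274, rows 150-280. I'll check its position from this view's depth, and where the open fingertips sit relative to the TCP.

```bash
python3 - <<'E'
from h import *
z=load('w1');P=cloud(z);ok=z['d']>0
k=np.zeros_like(ok);k[145:285,255:300]=1
b=k&ok&(P[...,2]>.15)&(P[...,2]<.18); q=P[b]; print(b.sum(),'bar x',np.percentile(q[:,0],[2,50,98]),'y',np.percentile(q[:,1],[2,50,98]),'z',np.percentile(q[:,2],[50,98]))
pts=np.argwhere(b); 
for v in (170,200,230,260):
    r=P[v][b[v]]; print(v,np.round(r.mean(0),4))
# fingers
o,M=st()
for lo,hi in((100,180),(370,450)):
    k=np.zeros_like(ok);k[260:330,lo:hi]=1
    q=P[k&ok&(P[...,2]>.2)]; 
    if len(q): print('finger z min',np.percentile(q[:,2],[0,1,5,50]), 'tcp z',o['position'][2])
print(P[275,165],P[275,385],z['d'][275,165])
E
```

```text
2583 bar x [0.46876448 0.47830042 0.4870706 ] y [-0.28520429 -0.23496571 -0.19345805] z [0.16700156 0.16909194]
170 [ 0.4762 -0.2054  0.1671]
200 [ 0.4779 -0.2265  0.1668]
230 [ 0.4793 -0.2486  0.167 ]
260 [ 0.4809 -0.2725  0.1657]
t 1.5 p [ 0.4781 -0.2424  0.2511] x [-0.074  0.997 -0.   ] y [ 0.997  0.074 -0.001] z [-0.001 -0.    -1.   ] f [ 0.8 -0.6 -1.2] g 0.997185957601884 q [ 0.8   0.16 -0.46  1.65  0.07  1.35  0.4 ]
finger z min [0.26359599 0.26554    0.26908651 0.28883625] tcp z 0.2510940863824367
finger z min [0.26422809 0.2656671  0.2692161  0.28904398] tcp z 0.2510940863824367
[ 0.43552561 -0.23307421  0.27397381] [ 0.52066352 -0.22442445  0.27730775] 0.13214016
```

Open tips are 13 mm above the TCP, so the TCP marks the shut tips. Bar axis is at about (0.478,-0.239,0.161), as the hinge geometry predicts. Descending and closing.

```bash
python3 -m pendant '[[0,0,0.7,0,0],[0,0,1.5,0,0],[0,0,2.2,0,0],[0,0,2.6,0,0],[0,0,2.6,0,0.5]]' 50; python3 -m pendant '[[0,0,0,0,0.9],[0,0,0,0,0.95],[0,0,0,0,0.95],[0,0,0,0,0.95]]' 50;  python3 -c "
from h import *
st()
shot('wrist','w2')"
```

```text
clock: 2.12
position: [0.4775, -0.2427, 0.1466]
ee_rot: [0.681, 0.733, -0.0, -0.001]
ft_force: [0.6, -0.5, 0.6]
grip_width: 0.818
clock: 2.62
position: [0.4788, -0.2424, 0.1479]
ee_rot: [0.68, 0.733, 0.0, 0.001]
ft_force: [0.4, 0.5, 3.4]
grip_width: 0.14
t 2.62 p [ 0.4788 -0.2424  0.1479] x [-0.075  0.997 -0.001] y [0.997 0.075 0.001] z [ 0.001 -0.001 -1.   ] f [0.4 0.5 3.4] g 0.14021668348256705 q [ 0.79  0.24 -0.46  1.78  0.11  1.15  0.37]
```

View pics/w2.png

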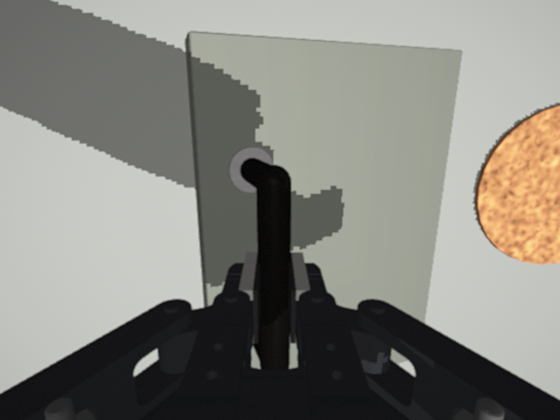

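The wrist image shows the bar pinched between the pads, u≈274. Raising it along the arc.

```bash
python3 -m pendant '[[0,0.32,-0.28,0,0.95],[0,0.66,-0.52,0,0.95],[0,1.04,-0.72,0,0.95],[0,1.43,-0.87,0,0.95],[0,1.84,-0.97,0,0.95]]';  python3 -c "
from h import *
st()
shot('scene','s2')"
```

```text
clock: 3.3
position: [0.5505, -0.2368, 0.1871]
ee_rot: [0.68, 0.733, -0.001, -0.001]
ft_force: [-4.0, 0.3, 4.2]
grip_width: 0.136
t 3.3 p [ 0.5505 -0.2368  0.1871] x [-0.074  0.997 -0.   ] y [ 0.997  0.074 -0.003] z [-0.003 -0.    -1.   ] f [-4.   0.3  4.2] g 0.13595667139637455 q [ 0.71  0.34 -0.47  1.57  0.16  1.27  0.29]
```

View pics/s2.png

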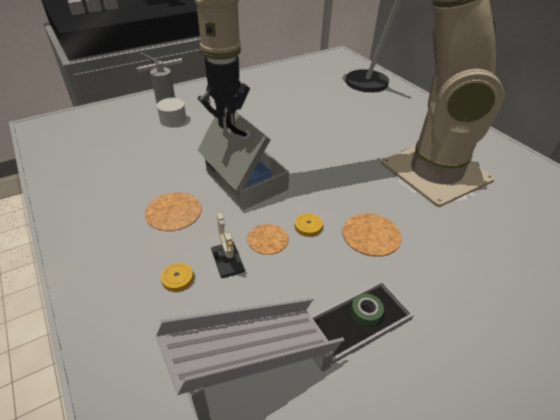

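Lid rising at the handle, at scene px (235,145). Continuing.

```bash
python3 -m pendant '[[0,0.42,-0.05,0,0.95],[0,0.84,-0.05,0,0.95],[0,1.26,0.0,0,0.95],[0,1.67,0.11,0,0.95]]';  python3 -c "
from h import *
st()
shot('scene','s3')"
```

```text
clock: 3.85
position: [0.618, -0.2315, 0.1822]
ee_rot: [0.68, 0.733, -0.001, -0.001]
ft_force: [-7.6, 0.4, -4.6]
grip_width: 0.144
t 3.85 p [ 0.618  -0.2315  0.1822] x [-0.075  0.997  0.   ] y [ 0.997  0.075 -0.002] z [-0.002 -0.    -1.   ] f [-7.6  0.4 -4.6] g 0.1444514676465256 q [ 0.62  0.48 -0.46  1.4   0.21  1.31  0.23]
```

```bash
python3 -c "
import cv2
im=cv2.imread('pics/s3.png'); cv2.imwrite('pics/s3c.png',cv2.resize(im[50:220,150:320],None,fx=3,fy=3,interpolation=3))"
```

```text
(no output)
```

View pics/s3c.png

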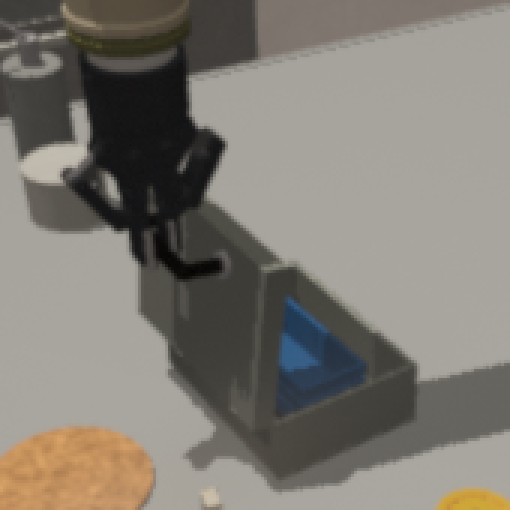

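```bash
python3 -m pendant '[[0,0.2,0.07,0,0.95],[0,0.43,0.16,0,0.95],[0,0.43,0.16,0,0.95]]';  python3 -c "
from h import *
st()
shot('scene','s4');shot('top','t4')
z=load('s4');P=cloud(z);ok=z['d']>0
cam=z['pos']
# lid outer face points: in case frame
c,s=np.cos(np.radians(4.5)),np.sin(np.radians(4.5)); h=np.array([.5763,-.2324,.064])
Q=(P-h)@np.array([[c,-s,0],[s,c,0],[0,0,1]])
k=ok&(Q[...,1]>-.09)&(Q[...,1]<.09)&(Q[...,2]>.02)&(Q[...,2]<.14)&(Q[...,0]>0.0)&(Q[...,0]<.035)
q=Q[k];print(len(q),np.round(np.median(q,0),4)); a=np.polyfit(q[:,2],q[:,0],1);print('lid angle',90+np.degrees(np.arctan(a[0])),a)
"
```

```text
clock: 4.28
position: [0.636, -0.2302, 0.1752]
ee_rot: [0.68, 0.733, 0.0, 0.0]
ft_force: [2.0, 1.1, 1.4]
grip_width: 0.139
t 4.28 p [ 0.636  -0.2302  0.1752] x [-0.075  0.997  0.   ] y [0.997 0.075 0.   ] z [ 0.  0. -1.] f [2.  1.1 1.4] g 0.13869378406550698 q [ 0.6   0.52 -0.45  1.36  0.23  1.31  0.21]
944 [0.0226 0.0303 0.0766]
lid angle 90.33909630805863 [0.00591842 0.02229663]
```

```bash
python3 -c "
import cv2
im=cv2.imread('pics/s4.png'); cv2.imwrite('pics/s4c.png',cv2.resize(im[50:220,150:320],None,fx=3,fy=3,interpolation=3))"
```

```text
(no output)
```

View pics/s4c.png

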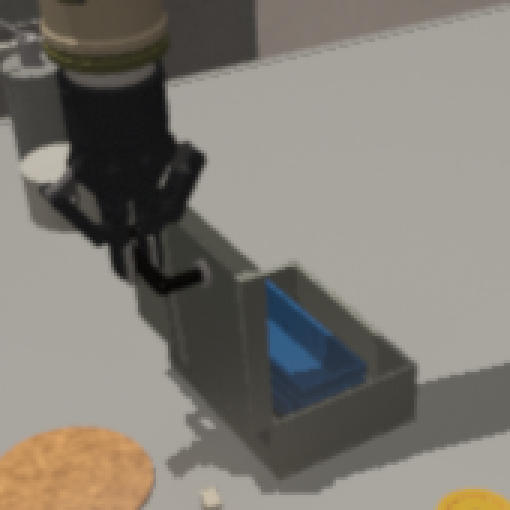

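View pics/t4.png

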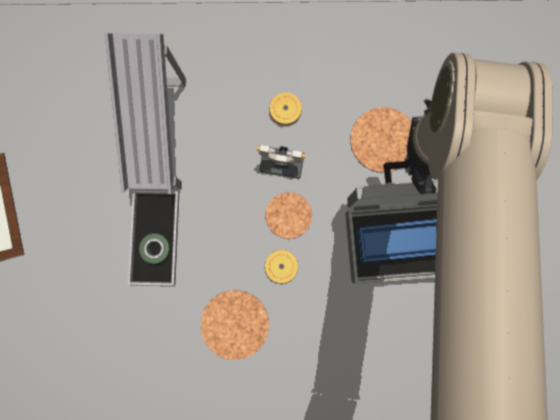

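Lid measures 90.3°. The image shows it upright, with the bar still pinched. Opening only slightly so the inner finger doesn't push the sheet, then going straight up.

```bash
python3 -m pendant '[[0,0,0,0,0.7],[0,0,0,0,0.7],[0,0,-0.3,0,0.7],[0,0,-1.0,0,0.7],[0,0,-2.0,0,0.7]]';  python3 -c "
from h import *
st()"
python3 -m pendant '[[0,0,-1.0,0,0.7]]'; python3 -c "
from h import *
# receiver/ring target; go over ring
go(.4897,.2678,.30,88)
go(.4897,.2678,.30,0)
shot('scene','s5')
z=load('s5');P=cloud(z);ok=z['d']>0
c,s=np.cos(np.radians(4.5)),np.sin(np.radians(4.5)); h=np.array([.5763,-.2324,.064])
Q=(P-h)@np.array([[c,-s,0],[s,c,0],[0,0,1]])
k=ok&(Q[...,1]>-.09)&(Q[...,1]<.09)&(Q[...,2]>.02)&(Q[...,2]<.14)&(Q[...,0]>0.0)&(Q[...,0]<.035)
q=Q[k]; a=np.polyfit(q[:,2],q[:,0],1);print('lid angle',90+np.degrees(np.arctan(a[0])),a)
"
```

```text
clock: 5.0
position: [0.6349, -0.2305, 0.2562]
ee_rot: [0.68, 0.733, -0.0, -0.001]
ft_force: [-0.3, 0.1, -0.2]
grip_width: 0.3
t 5.0 p [ 0.6349 -0.2305  0.2562] x [-0.074  0.997  0.   ] y [ 0.997  0.074 -0.001] z [-0.001  0.    -1.   ] f [-0.3  0.1 -0.2] g 0.2997304024419406 q [ 0.59  0.48 -0.46  1.25  0.21  1.46  0.23]
clock: 5.12
position: [0.6353, -0.2305, 0.2976]
ee_rot: [0.68, 0.733, 0.0, 0.0]
ft_force: [0.3, 0.1, -0.4]
grip_width: 0.297
t 5.12 p [ 0.6353 -0.2305  0.2976] x [-0.074  0.997 -0.   ] y [0.997 0.074 0.001] z [ 0.001 -0.    -1.   ] f [ 0.3  0.1 -0.4] g 0.29693853832289036 q [ 0.58  0.46 -0.46  1.18  0.2   1.54  0.24]
delta units [12.694 -2.702 -0.067] turn -13.955
t 5.12 p [ 0.6353 -0.2305  0.2976] x [-0.074  0.997 -0.   ] y [0.997 0.074 0.001] z [ 0.001 -0.    -1.   ] f [ 0.3  0.1 -0.4] g 0.29693853832289036 q [ 0.58  0.46 -0.46  1.18  0.2   1.54  0.24]
delta units [12.694 -2.702 -0.067] turn 0.712
lid angle 90.46759363257564 [0.00816123 0.02199543]
```

View pics/s5.png

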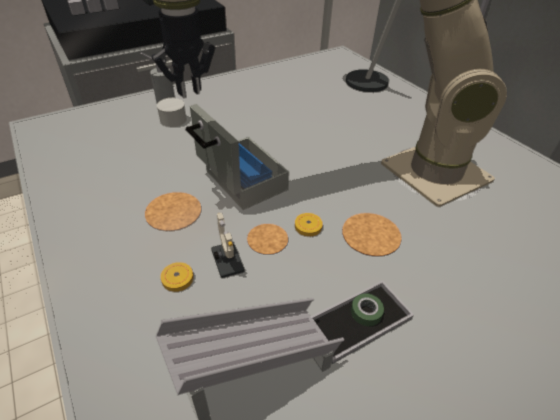

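Lid released at about 90°, with the scene otherwise unchanged. Next the ring: I'll cross over at z 0.30 with the jaws along the tray's long axis, where there is finger room.

```bash
python3 -m pendant '[[1,-0.2,0,0.2,0.3],[2.4,-0.5,0,0.4,0.2],[3.8,-0.8,0,0.6,0.2],[5.2,-1.1,0,0.8,0.2],[6.6,-1.4,0,0.95,0.2]]';python3 -m pendant '[[1.4,-0.3,0,0,0.2],[2.8,-0.6,0,0,0.2],[4.2,-0.9,0,0,0.2],[5.3,-1.15,0.2,0,0.2],[5.7,-1.2,0.5,0,0.2]]';python3 - <<'E'
from h import *
go(.4897,.2678,.20,-1.5)
shot('wrist','w6')
z=load('w6');P=cloud(z);ok=z['d']>0
o,M=st()
for lo,hi in((100,240),(310,450)):
    k=np.zeros_like(ok);k[230:330,lo:hi]=1
    q=P[k&ok&(P[...,2]>o['position'][2]-.01)]
    print('finger zmin-tcp',np.percentile(q[:,2],[0,1,5])-o['position'][2])
E
```

```text
clock: 5.8
position: [0.5592, 0.0303, 0.2963]
ee_rot: [0.716, 0.698, 0.0, 0.001]
ft_force: [1.6, 0.6, -0.0]
grip_width: 0.8
clock: 6.42
position: [0.5164, 0.2611, 0.2762]
ee_rot: [0.714, 0.7, 0.001, 0.0]
ft_force: [0.3, -0.4, -0.5]
grip_width: 0.799
t 6.42 p [0.5164 0.2611 0.2762] x [0.021 1.    0.001] y [ 1.    -0.021  0.001] z [ 0.001  0.001 -1.   ] f [ 0.3 -0.4 -0.5] g 0.7987036818358154 q [ 0.05  0.29 -0.73  1.49  0.19  1.44 -0.71]
delta units [ 0.151 -0.673  1.903] turn 0.054
t 6.47 p [0.5159 0.2611 0.274 ] x [0.02  1.    0.001] y [ 1.    -0.02  -0.001] z [-0.001  0.001 -1.   ] f [-1.2  1.3 -1.7] g 0.7975692821738942 q [ 0.05  0.29 -0.73  1.49  0.19  1.43 -0.71]
finger zmin-tcp [0.00854604 0.01156279 0.01581604]
finger zmin-tcp [0.0084993  0.0118034  0.01604323]
```

View pics/w6.png

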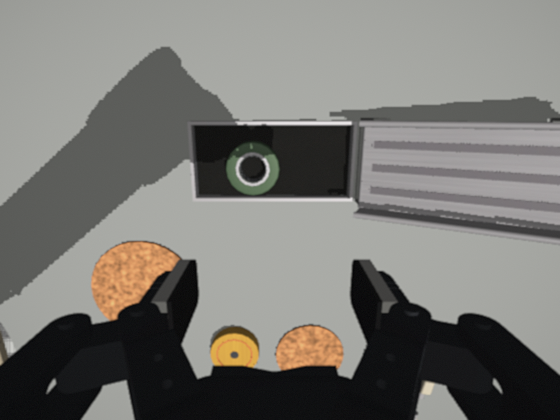

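Tips at 0.8 opening are about 9 mm above the TCP. The wrist view shows the ring at (253,168) and the tray at (192-355,122-200). I'll cross-check both here.

```bash
python3 - <<'E'
from h import *
for fn,boxr,boxt in(('w6',(215,130,290,205),(180,110,358,210)),('top0',(130,225,178,270),(120,180,190,295))):
    z=load(fn); rgb=z['im'].astype(int); 
    g=((rgb[...,1]-rgb[...,0]>8)&(rgb[...,1]>40))
    def sub(m,b):
        k=np.zeros(m.shape,np.uint8); k[b[1]:b[3],b[0]:b[2]]=m[b[1]:b[3],b[0]:b[2]]; return k
    cs,_=cv2.findContours(sub(g,boxr),0,cv2.CHAIN_APPROX_NONE); c=max(cs,key=cv2.contourArea)
    (x,y),(A,B),an=cv2.fitEllipse(c); print(fn,'ring',x,y,A,B,np.round(ray(z,x,y,.028),4),'at mid h',np.round(ray(z,x,y,.018),4))
    # tray dark floor
    dk=sub((rgb.max(-1)<75)&(rgb[...,1]-rgb[...,0]<20),boxt)
    n,l,s,cc=cv2.connectedComponentsWithStats(dk); i=1+np.argmax(s[1:,4]); 
    # rim: bright points with height 10..20mm from depth
    P=cloud(z);ok=z['d']>0
    rim=sub(ok&(abs(P[...,2]-.014)<.006)&(rgb.min(-1)>90),boxt)>0
    q=P[rim][:,:2].astype(np.float32); print(len(q),cv2.minAreaRect(q),np.percentile(P[rim][:,2],[5,50,95]))
    dkm=(l==i).astype(np.uint8); cs,_=cv2.findContours(dkm,0,cv2.CHAIN_APPROX_NONE); c=max(cs,key=cv2.contourArea)
    q=np.array([ray(z,u,v,.016)[:2] for u,v in c[:,0]],np.float32); print('dark@16',cv2.minAreaRect(q)); print(np.round(cv2.boxPoints(cv2.minAreaRect(q)),4).tolist())
E
```

```text
w6 ring 252.35130310058594 168.3500213623047 52.13264465332031 53.01988983154297 [0.491  0.2704 0.028 ] at mid h [0.4903 0.2688 0.018 ]
1832 ((0.5171639919281006, 0.273806095123291), (0.09848455339670181, 0.2057848870754242), 88.29806518554688) [0.01022162 0.01588185 0.01728552]
dark@16 ((0.5142489671707153, 0.27628272771835327), (0.08512502163648605, 0.18880890309810638), 88.82789611816406)
[[0.4189999997615814, 0.23569999635219574], [0.6078000068664551, 0.23180000483989716], [0.609499990940094, 0.31690001487731934], [0.4207000136375427, 0.3208000063896179]]
top0 ring 153.76724243164062 248.09954833984375 29.11577796936035 29.5809383392334 [0.4897 0.2678 0.028 ] at mid h [0.49   0.2706 0.018 ]
629 ((0.525300920009613, 0.2737469971179962), (0.10002363473176956, 0.2242659032344818), 87.80305480957031) [0.01009287 0.01500774 0.01817019]
dark@16 ((0.5141695141792297, 0.2740125060081482), (0.08345653116703033, 0.18677811324596405), 88.70233154296875)
[[0.41990000009536743, 0.23440000414848328], [0.6065999865531921, 0.23019999265670776], [0.6085000038146973, 0.31360000371932983], [0.42170000076293945, 0.31779998540878296]]
```

```bash
python3 -c "
from h import *
go(.4903,.269,.08,-1.3)"
```

```text
t 6.47 p [0.5159 0.2611 0.274 ] x [0.02  1.    0.001] y [ 1.    -0.02  -0.001] z [-0.001  0.001 -1.   ] f [-1.2  1.3 -1.7] g 0.7975692821738942 q [ 0.05  0.29 -0.73  1.49  0.19  1.43 -0.71]
delta units [ 0.181 -0.638  4.85 ] turn 0.021
```

```bash
python3 -m pendant '[[0.1,-0.3,1.2,0,0.05],[0.18,-0.64,2.4,0,0.05],[0.18,-0.64,3.6,0,0.05],[0.18,-0.64,4.8,0,0.05],[0.18,-0.64,4.8,0,0.05]]';python3 -c "
from h import *
go(.4903,.269,.004,-1.3)
shot('wrist','w7')"
```

```text
clock: 7.1
position: [0.491, 0.2628, 0.0806]
ee_rot: [0.716, 0.698, -0.003, -0.001]
ft_force: [-0.2, 0.2, 0.4]
grip_width: 0.949
t 7.1 p [0.491  0.2628 0.0806] x [ 0.026  1.    -0.003] y [ 1.    -0.026 -0.005] z [-0.005 -0.003 -1.   ] f [-0.2  0.2  0.4] g 0.9493928849886799 q [ 0.01  0.41 -0.7   1.78  0.3   1.07 -0.82]
delta units [ 0.161 -0.011  1.916] turn -0.036
```

View pics/w7.png

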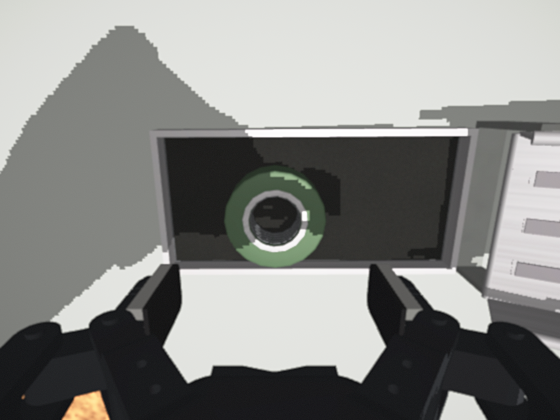

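```bash
python3 - <<'E'
from h import *
z=load('w7'); rgb=z['im'].astype(int); g=((rgb[...,1]-rgb[...,0]>8)&(rgb[...,1]>40)); k=np.zeros(g.shape,np.uint8); k[150:280,210:340]=g[150:280,210:340]
k=cv2.morphologyEx(k,cv2.MORPH_CLOSE,np.ones((7,7),np.uint8))
cs,_=cv2.findContours(k,0,cv2.CHAIN_APPROX_NONE); c=max(cs,key=cv2.contourArea)
P=cloud(z); zz=P[(k>0)&(z['d']>0)&(P[...,2]>.02)]; print('z',np.median(zz[:,2]),'extent mid',(zz.min(0)+zz.max(0))/2, zz.max(0)-zz.min(0))
q=np.array([ray(z,u,v,.028)[:2] for u,v in c[:,0]],np.float32); print(cv2.minEnclosingCircle(q))
st()
E
```

```text
z 0.02792915701016621 extent mid [0.49048509 0.26946821 0.02524265] [0.0622881  0.06279667 0.01046904]
((0.4906770586967468, 0.27123719453811646), 0.032634004950523376)
t 7.15 p [0.4924 0.2642 0.0833] x [ 0.026  1.    -0.001] y [ 1.    -0.026 -0.002] z [-0.002 -0.001 -1.   ] f [-0.2  0.7  0.8] g 0.9510157286235034 q [ 0.01  0.41 -0.7   1.77  0.3   1.07 -0.82]
```

```bash
python3 -m pendant '[[0.15,0,0.6,0,0.05],[0.15,0,1.2,0,0.05],[0.15,0,1.7,0,0.05],[0.15,0,2.0,0,0.05],[0.15,0,2.0,0,0.05]]';python3 -m pendant '[[0,0,0,0,0.3],[0,0,0,0,0.4],[0,0,0,0,0.4],[0,0,0,0,0.4]]' 60;python3 -c "
from h import *
st()"
```

```text
clock: 7.78
position: [0.4924, 0.2713, 0.0032]
ee_rot: [0.716, 0.698, -0.0, -0.0]
ft_force: [0.2, 0.1, -0.0]
grip_width: 0.947
clock: 8.28
position: [0.4929, 0.272, 0.0045]
ee_rot: [0.716, 0.698, 0.001, 0.0]
ft_force: [-2.0, -0.2, 5.5]
grip_width: 0.706
t 8.28 p [0.4929 0.272  0.0045] x [0.025 1.    0.001] y [ 1.    -0.025  0.001] z [ 0.001  0.001 -1.   ] f [-2.  -0.2  5.5] g 0.7061855120036653 q [-0.05  0.52 -0.65  1.82  0.39  0.93 -0.9 ]
```

```bash
python3 -m pendant '[[0,0,-0.3,0,0.4],[0,0,-1.0,0,0.4],[0,0,-2.0,0,0.4],[0,0,-3.0,0,0.4],[0,0,-4,0,0.4]]';python3 -c "
from h import *
go(.5608,-.0118,.17,-1.4)
shot('wrist','w8');shot('top','t8')"
```

```text
clock: 8.9
position: [0.492, 0.2714, 0.1652]
ee_rot: [0.716, 0.698, -0.0, 0.0]
ft_force: [1.3, -0.7, -4.2]
grip_width: 0.697
t 8.9 p [0.492  0.2714 0.1652] x [ 0.024  1.    -0.   ] y [ 1.    -0.024  0.   ] z [ 0. -0. -1.] f [ 1.3 -0.7 -4.2] g 0.6970686748643753 q [ 0.03  0.33 -0.73  1.69  0.23  1.22 -0.78]
delta units [-7.036  1.894 -0.119] turn -0.0
```

View pics/w8.png

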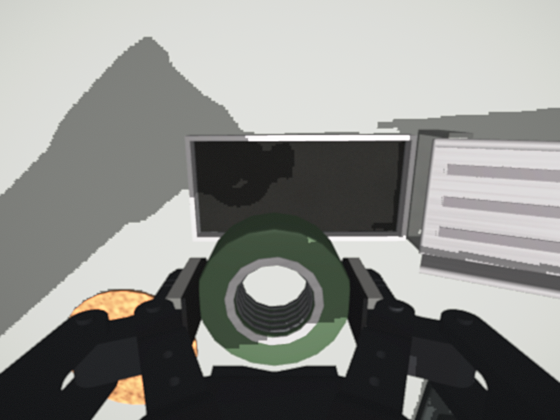

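View pics/t8.png

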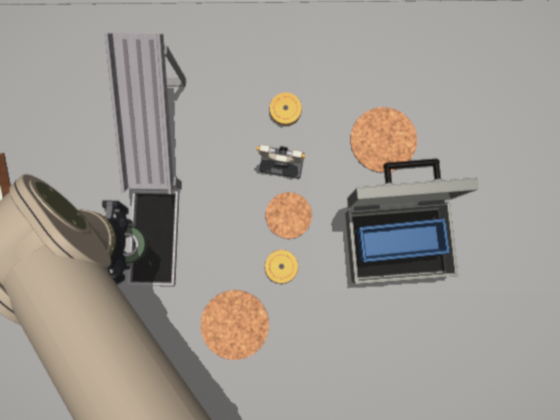

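The ring is held level at (275,300) in the wrist view. The wrist force reads about -4 N, which matches 420 g. The top view shows the open case and blue nest at (403,242). I'll measure the snap gauge clearance, the tray and the carrier from these pictures.

```bash
python3 - <<'E'
from h import *
def sub(m,b):
    k=np.zeros(m.shape,np.uint8); k[b[1]:b[3],b[0]:b[2]]=m[b[1]:b[3],b[0]:b[2]]; return k
z=load('t8');P=cloud(z);ok=z['d']>0
k=sub(ok&(P[...,2]>.006)&(P[...,2]<.2),(250,135,310,185))>0; q=P[k]; print('snap',np.percentile(q,[1,99],axis=0))
k2=k&(P[...,2]>.06); print('snap high',np.percentile(P[k2],[1,99],axis=0))
rgb=z['im'].astype(int)
b=sub((rgb[...,2]-rgb[...,0]>30),(340,195,470,290)); cs,_=cv2.findContours(b,0,cv2.CHAIN_APPROX_NONE); c=max(cs,key=cv2.contourArea)
print(cv2.boundingRect(c)); 
qq=np.array([ray(z,u,v,.071)[:2] for u,v in c[:,0]],np.float32); r=cv2.minAreaRect(qq); print('carrier@71',r)
kk=(b>0)&ok&(P[...,2]>.05)&(P[...,2]<.085); print('carrier depth z',np.percentile(P[kk][:,2],[50,90,98])); kk&=P[...,2]>.065; print(kk.sum(),cv2.minAreaRect(P[kk][:,:2].astype(np.float32)))
z=load('w8');P=cloud(z);rgb=z['im'].astype(int)
dk=sub((rgb.max(-1)<75),(185,130,412,245)); n,l,s,cc=cv2.connectedComponentsWithStats(dk); i=1+np.argmax(s[1:,4])
for name,h in(('dark@16',.016),):
    cs,_=cv2.findContours((l==i).astype(np.uint8),0,cv2.CHAIN_APPROX_NONE); c=max(cs,key=cv2.contourArea); q=np.array([ray(z,u,v,h)[:2] for u,v in c[:,0]],np.float32); print(name,cv2.minAreaRect(q))
E
python3 -c "
import cv2
im=cv2.imread('pics/t8.png'); cv2.imwrite('pics/t8c.png',cv2.resize(im[150:290,335:485],None,fx=4,fy=4,interpolation=3))"
```

```text
snap [[ 0.64313051 -0.04152092  0.00803731]
 [ 0.70124188  0.04838729  0.11867631]]
snap high [[ 0.6621006  -0.04320456  0.06070987]
 [ 0.68612087  0.04836258  0.12017426]]
(358, 218, 92, 45)
carrier@71 ((0.5047789812088013, -0.23970016837120056), (0.0707910880446434, 0.17441238462924957), 5.9404520988464355)
carrier depth z [0.06919989 0.07252411 0.07398436]
719 ((0.504780650138855, -0.2412634938955307), (0.06796859204769135, 0.17108461260795593), 5.9053730964660645)
dark@16 ((0.5132573246955872, 0.2713365852832794), (0.0944913774728775, 0.18308213353157043), 88.62721252441406)
```

View pics/t8c.png

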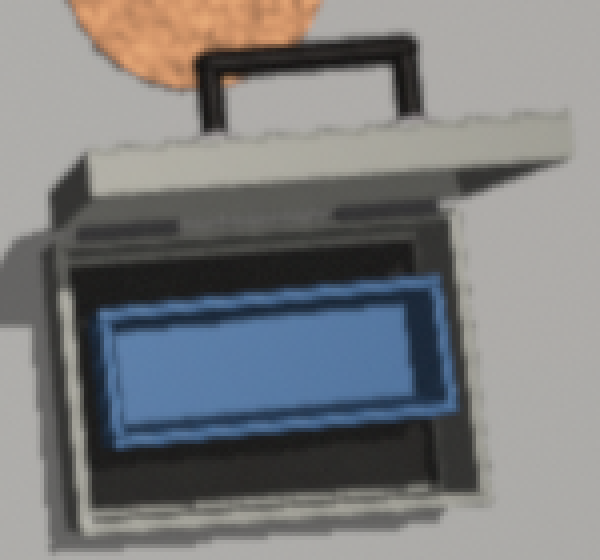

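Snap clearance is fine: foot from x 0.643, upper part from 0.66. Top carrier is at (0.505,-0.2405), yaw 5.9°, size matches. Carrying the ring to the mat.

```bash
python3 -m pendant '[[-0.7,0.2,0,0,0.4],[-1.9,0.5,0,0,0.4],[-3.1,0.8,0,0,0.4],[-4.3,1.2,0,0,0.4],[-5.4,1.5,0,0,0.4]]'; python3 -m pendant '[[-0.8,0.2,0,0,0.4],[-1.4,0.36,0,0,0.4],[-1.63,0.39,0,0,0.4],[-1.63,0.39,0,0,0.4]]';python3 -c "
from h import *
go(.5608,-.0118,.01,-1.4)
shot('wrist','w9')
o,M=st()"
```

```text
clock: 9.62
position: [0.5467, 0.0521, 0.1627]
ee_rot: [0.716, 0.698, -0.0, -0.0]
ft_force: [0.4, 0.4, -4.6]
grip_width: 0.701
clock: 10.12
position: [0.5605, -0.0112, 0.1629]
ee_rot: [0.716, 0.698, -0.0, -0.0]
ft_force: [0.3, -0.5, -5.0]
grip_width: 0.703
t 10.12 p [ 0.5605 -0.0112  0.1629] x [0.025 1.    0.   ] y [ 1.    -0.025 -0.001] z [-0.001  0.    -1.   ] f [ 0.3 -0.5 -5. ] g 0.7033754320364198 q [ 0.44  0.3  -0.59  1.7   0.17  1.2  -0.22]
delta units [-0.015  0.011  3.823] turn -0.007
t 10.18 p [ 0.5605 -0.0103  0.1631] x [0.024 1.    0.001] y [ 1.    -0.024 -0.   ] z [-0.     0.001 -1.   ] f [ 0.   0.7 -3.8] g 0.704720961155477 q [ 0.44  0.3  -0.59  1.7   0.17  1.2  -0.22]
```

View pics/w9.png

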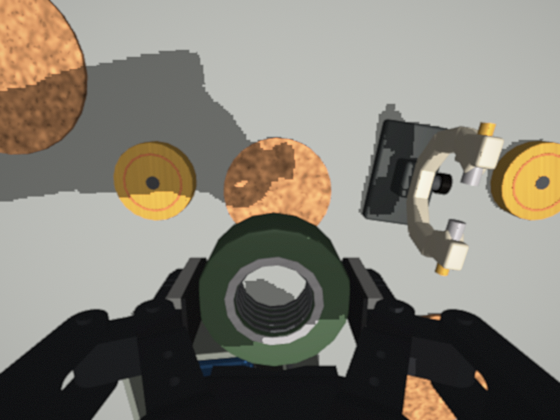

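Ring above the smallest mat, at (278,180) in the wrist view, with both neighbours clear. Lowering by the same 4 units I lifted, since both supports are 4 mm high.

```bash
python3 -m pendant '[[0,0,1,0,0.4],[0,0,2,0,0.4],[0,0,3,0,0.4],[0,0,3.6,0,0.4],[0,0,3.85,0,0.4]]'; python3 -m pendant '[[0,0,0.06,0,0.4],[0,0,0.1,0,0.4],[0,0,0.13,0,0.4],[0,0,0.14,0,0.4]]';python3 -c "
from h import *
st()"
```

```text
clock: 10.8
position: [0.56, -0.0099, 0.0081]
ee_rot: [0.715, 0.699, -0.0, -0.001]
ft_force: [0.4, -0.8, -3.5]
grip_width: 0.701
clock: 11.3
position: [0.5615, -0.0115, 0.0046]
ee_rot: [0.716, 0.698, 0.0, 0.001]
ft_force: [-3.1, -0.3, 4.9]
grip_width: 0.701
t 11.3 p [ 0.5615 -0.0115  0.0046] x [ 0.025  1.    -0.   ] y [ 1.    -0.025  0.001] z [ 0.001 -0.    -1.   ] f [-3.1 -0.3  4.9] g 0.7011132637995098 q [ 0.38  0.49 -0.53  1.82  0.31  0.91 -0.32]
```

Contact felt: force went from -3.5 to +4.9 N. Releasing gently and rising.

```bash
python3 -m pendant '[[0,0,0,0,0.2],[0,0,0,0,0.1],[0,0,0,0,0.05],[0,0,-0.2,0,0.05],[0,0,-0.9,0,0.05]]'; python3 -m pendant '[[0,0,-0.8,0,0.05],[0,0,-1.8,0,0.05],[0,0,-2.8,0,0.05],[0,0,-3.5,0,0.05]]';python3 -c "
from h import *
go(.5048,-.2405,.20,5.9)
shot('wrist','w10');shot('top','t10')"
```

```text
clock: 11.92
position: [0.56, -0.0114, 0.0394]
ee_rot: [0.716, 0.698, -0.001, -0.001]
ft_force: [-0.0, -0.3, 0.1]
grip_width: 0.947
clock: 12.42
position: [0.5614, -0.0112, 0.1823]
ee_rot: [0.716, 0.698, 0.001, 0.001]
ft_force: [0.5, -0.0, -0.3]
grip_width: 0.95
t 12.43 p [ 0.5614 -0.0112  0.1823] x [ 0.025  1.    -0.   ] y [ 1.    -0.025  0.002] z [ 0.002 -0.    -1.   ] f [ 0.5 -0.  -0.3] g 0.9497044049957006 q [ 0.45  0.28 -0.59  1.67  0.17  1.24 -0.21]
delta units [-5.766 -1.273 -0.443] turn -1.218
```

View pics/w10.png

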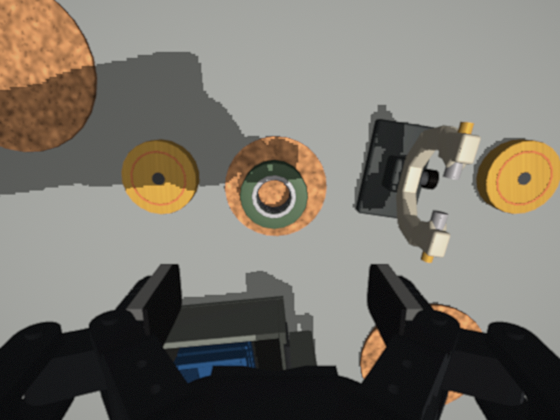

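Ring flat on the mat, at (274,197) in the wrist view. Rising to z≈0.30 to clear the upright lid, then crossing to the carrier.

```bash
python3 -m pendant '[[0,0,-1.2,0,0.05],[-0.4,-0.2,-2.4,-0.2,0.05],[-1.5,-0.5,-2.9,-0.5,0.05],[-2.8,-0.8,-2.9,-0.8,0.05],[-4.0,-1.1,-2.9,-1.0,0.05]]'; python3 -m pendant '[[-1.1,-0.2,0,-0.2,0.05],[-1.7,-0.2,0,-0.2,0.05],[-1.78,-0.17,0,-0.2,0.05],[-1.78,-0.17,0,-0.2,0.05]]';python3 -c "
from h import *
go(.5048,-.2405,.20,5.9)
shot('wrist','w11')"
```

```text
clock: 13.15
position: [0.5122, -0.1719, 0.2956]
ee_rot: [0.678, 0.735, -0.0, 0.0]
ft_force: [0.9, -0.7, -0.4]
grip_width: 0.947
clock: 13.65
position: [0.5126, -0.24, 0.2955]
ee_rot: [0.67, 0.743, 0.0, -0.0]
ft_force: [0.3, 0.6, -0.1]
grip_width: 0.948
t 13.65 p [ 0.5126 -0.24    0.2955] x [-0.103  0.995  0.001] y [0.995 0.103 0.   ] z [-0.     0.001 -1.   ] f [ 0.3  0.6 -0.1] g 0.9481449222600423 q [ 0.75  0.21 -0.46  1.5   0.09  1.46  0.39]
delta units [ 0.004 -0.195  2.388] turn -0.002
```

View pics/w11.png

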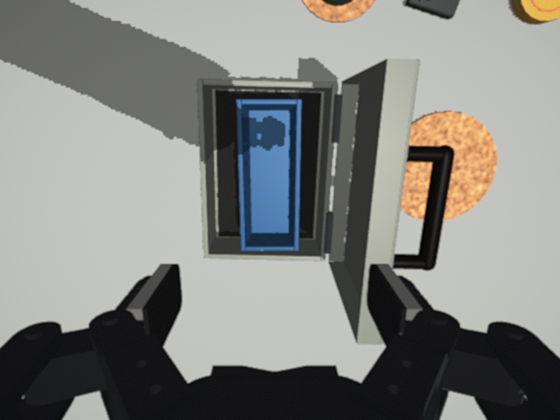

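Carrier rim visible at u 237-302, v 98-250. Remeasuring from this view.

```bash
python3 - <<'E'
from h import *
z=load('w11');P=cloud(z);ok=z['d']>0;rgb=z['im'].astype(int)
b=(rgb[...,2]-rgb[...,0]>30); b=b.astype(np.uint8); m=np.zeros_like(b); m[85:258,225:312]=b[85:258,225:312]
kk=(m>0)&ok; zz=P[kk][:,2]; print(np.percentile(zz,[5,50,90,95,99]))
kk&=abs(P[...,2]-.071)<.006; print(kk.sum(),np.median(P[kk][:,2]),cv2.minAreaRect(P[kk][:,:2].astype(np.float32)))
cs,_=cv2.findContours(m,0,cv2.CHAIN_APPROX_NONE); c=max(cs,key=cv2.contourArea)
q=np.array([ray(z,u,v,.071)[:2] for u,v in c[:,0]],np.float32); print(cv2.minAreaRect(q))
st()
# lid inner edge
k=ok&(P[...,2]>.09)&(P[...,2]<.23)&(P[...,0]>.52); print('lid min x by z',[ (h,round(float(np.percentile(P[k&(abs(P[...,2]-h)<.01)][:,0],2)),4)) for h in(.1,.15,.2)])
E
```

```text
[0.03760268 0.04022535 0.07088823 0.07142848 0.07220928]
2325 0.07064437696946074 ((0.5058822631835938, -0.24109071493148804), (0.06822443008422852, 0.16909609735012054), 6.015631198883057)
((0.5064635872840881, -0.24024496972560883), (0.07004816085100174, 0.1694069355726242), 5.962466716766357)
t 13.7 p [ 0.5126 -0.2397  0.2957] x [-0.103  0.995  0.001] y [0.995 0.103 0.   ] z [ 0.     0.001 -1.   ] f [-0.7 -0.3  0.1] g 0.9527296691051889 q [ 0.75  0.21 -0.46  1.5   0.09  1.46  0.39]
lid min x by z [(0.1, 0.5747), (0.15, 0.5713), (0.2, 0.586)]
```

```bash
python3 -m pendant '[[-0.02,-0.17,0.5,0,0.05],[-0.02,-0.18,1.6,0,0.05],[-0.02,-0.18,2.8,0,0.05],[-0.02,-0.18,4.0,0,0.05],[-0.02,-0.18,4.6,0,0.05]]';python3 -m pendant '[[0,0,0,0,0.05],[0,0,0,0,0.05]]';python3 - <<'E'
from h import *
shot('wrist','w12')
z=load('w12');P=cloud(z);ok=z['d']>0;rgb=z['im'].astype(int)
kk=(rgb[...,2]-rgb[...,0]>30)&ok&(abs(P[...,2]-.071)<.005); 
q=P[kk]; print(np.median(q[:,2]))
pr=np.array([np.cos(np.radians(5.95)),np.sin(np.radians(5.95))]); t=q[:,:2]@pr; print('cross ext',np.percentile(t,[.5,99.5]),np.percentile(t,[.5,99.5]).sum()/2, 'tcp cross');
o,M=go(.5055,-.2407,.051,5.95) or st(); print(o['position'][:2]@pr)
E
```

```text
clock: 14.32
position: [0.5041, -0.241, 0.1093]
ee_rot: [0.67, 0.743, -0.0, -0.001]
ft_force: [0.2, -0.6, 0.3]
grip_width: 0.953
clock: 14.58
position: [0.5059, -0.2428, 0.1132]
ee_rot: [0.67, 0.742, 0.0, 0.001]
ft_force: [1.0, 0.1, -0.3]
grip_width: 0.949
0.07064703205164102
cross ext [0.44460792 0.51218145] 0.47839468407261 tcp cross
t 14.62 p [ 0.506  -0.2431  0.1135] x [-0.101  0.995 -0.001] y [0.995 0.101 0.002] z [ 0.002 -0.001 -1.   ] f [-0.1 -0.5  0.4] g 0.9477973588712044 q [ 0.74  0.32 -0.44  1.76  0.15  1.09  0.35]
delta units [ 0.062 -0.009  1.562] turn -0.021
t 14.62 p [ 0.506  -0.2431  0.1135] x [-0.101  0.995 -0.001] y [0.995 0.101 0.002] z [ 0.002 -0.001 -1.   ] f [-0.1 -0.5  0.4] g 0.9477973588712044 q [ 0.74  0.32 -0.44  1.76  0.15  1.09  0.35]
0.4780375711547677
```

View pics/w12.png

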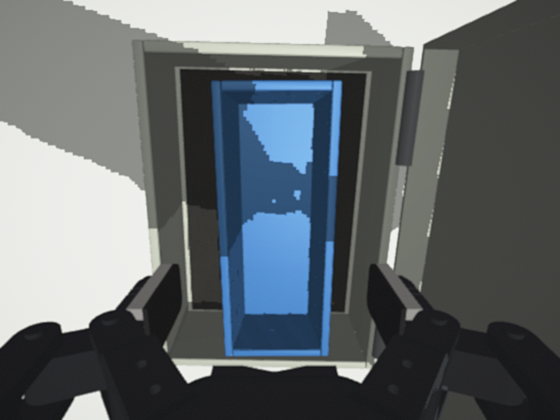

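Cross alignment agrees within 0.5 mm, and both fingers straddle the rim. I'm descending so that the closed tips end about 12 mm below the top rim's edge, with the next rim at 16 mm.

```bash
python3 -m pendant '[[0.06,0,0.5,0,0.05],[0.06,0,1.0,0,0.05],[0.06,0,1.4,0,0.05],[0.06,0,1.55,0,0.05],[0.06,0,1.55,0,0.05]]';python3 - <<'E'
from h import *
shot('wrist','w13'); shot('scene','s13')
z=load('w13');P=cloud(z);ok=z['d']>0;o,M=st()
for lo,hi in((100,240),(310,450)):
    k=np.zeros_like(ok);k[230:330,lo:hi]=1
    rgb=z['im'].astype(int); k&=(rgb.max(-1)<140)&(rgb[...,2]-rgb[...,0]<20)
    q=P[k&ok&(P[...,2]>.045)]; print(np.percentile(q[:,2],[0,1,5]))
E
```

```text
clock: 15.25
position: [0.5047, -0.241, 0.0499]
ee_rot: [0.671, 0.742, 0.0, 0.0]
ft_force: [-0.0, 0.2, 0.2]
grip_width: 0.948
t 15.35 p [ 0.5051 -0.2411  0.0504] x [-0.101  0.995 -0.001] y [0.995 0.101 0.001] z [ 0.001 -0.001 -1.   ] f [ 1.1 -0.7  0.2] g 0.9525430395750565 q [ 0.72  0.4  -0.43  1.81  0.2   0.98  0.32]
[0.04501425 0.04588267 0.04952183]
[0.04500522 0.04627031 0.05056147]
```

View pics/w13.png

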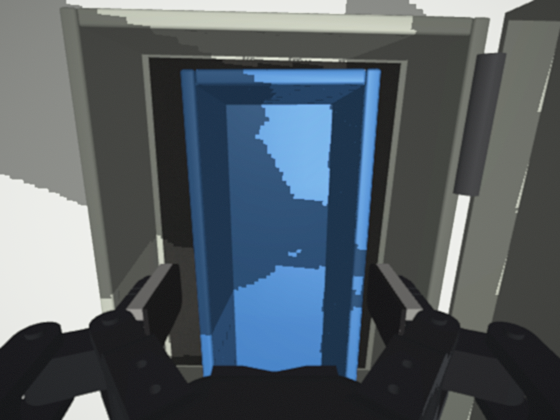

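```bash
python3 -m pendant '[[0,0,0,0,0.15],[0,0,0,0,0.25],[0,0,0,0,0.35],[0,0,0,0,0.35],[0,0,0,0,0.35]]' 45;python3 - <<'E'
from h import *
shot('wrist','w14'); st()
E
```

```text
clock: 15.98
position: [0.5055, -0.2411, 0.0509]
ee_rot: [0.671, 0.742, 0.0, 0.001]
ft_force: [0.1, 0.0, 5.0]
grip_width: 0.788
t 16.02 p [ 0.5055 -0.2411  0.0509] x [-0.101  0.995 -0.001] y [0.995 0.101 0.002] z [ 0.002 -0.001 -1.   ] f [0.5 0.5 5.6] g 0.7863509673590983 q [ 0.72  0.4  -0.43  1.81  0.2   0.98  0.32]
```

View pics/w14.png

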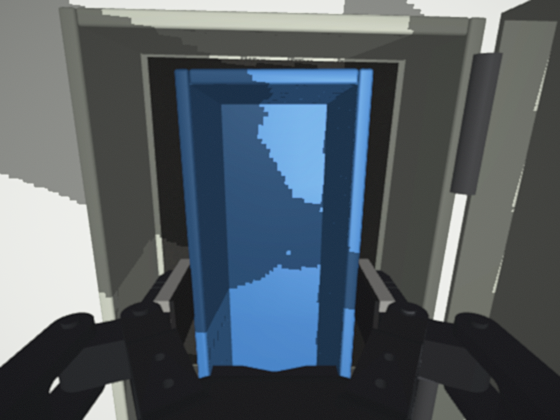

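Gripped on the top rim, width 0.787 ≈ 67-68 mm. I'll lift 5 mm slowly, then look for the next rim.

```bash
python3 -m pendant '[[0,0,-0.04,0,0.35],[0,0,-0.08,0,0.35],[0,0,-0.13,0,0.35],[0,0,-0.13,0,0.35]]';python3 - <<'E'
from h import *
shot('scene','s15');shot('wrist','w15');  st()
im=cv2.imread('pics/s15.png'); cv2.imwrite('pics/s15c.png',cv2.resize(im[90:210,180:310],None,fx=5,fy=5,interpolation=3))
E
```

```text
clock: 16.52
position: [0.5043, -0.241, 0.0549]
ee_rot: [0.671, 0.742, -0.0, -0.0]
ft_force: [0.1, 0.4, -1.9]
grip_width: 0.781
t 16.62 p [ 0.5043 -0.241   0.0548] x [-0.101  0.995  0.   ] y [ 0.995  0.101 -0.   ] z [-0. -0. -1.] f [ 0.2  0.1 -2.7] g 0.783062578015773 q [ 0.73  0.39 -0.43  1.81  0.19  0.98  0.32]
```

View pics/s15c.png

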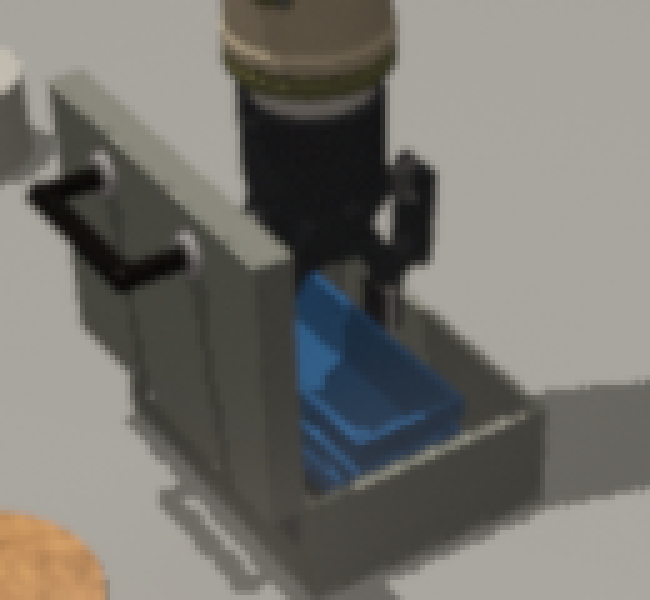

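View pics/w15.png

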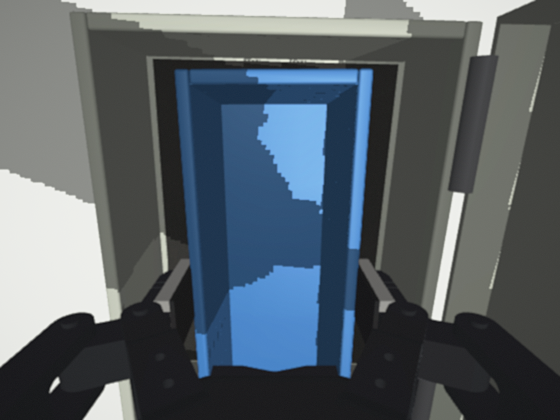

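Load is about 2.2 N, one carrier, and the gap to the next rim has grown. Continuing up.

```bash
python3 -m pendant '[[0,0,-0.1,0,0.35],[0,0,-0.25,0,0.35],[0,0,-0.45,0,0.35],[0,0,-0.7,0,0.35],[0,0,-0.7,0,0.35]]';python3 - <<'E'
from h import *
shot('scene','s16'); st()
im=cv2.imread('pics/s16.png'); cv2.imwrite('pics/s16c.png',cv2.resize(im[90:210,180:310],None,fx=5,fy=5,interpolation=3))
E
```

```text
clock: 17.25
position: [0.5052, -0.2412, 0.0841]
ee_rot: [0.671, 0.742, 0.0, 0.001]
ft_force: [0.1, 0.4, -1.7]
grip_width: 0.783
t 17.3 p [ 0.5048 -0.2411  0.0835] x [-0.101  0.995 -0.001] y [0.995 0.101 0.001] z [ 0.001 -0.001 -1.   ] f [ 0.5 -0.1 -3.2] g 0.7815982955268466 q [ 0.73  0.36 -0.44  1.79  0.17  1.04  0.33]
```

View pics/s16c.png

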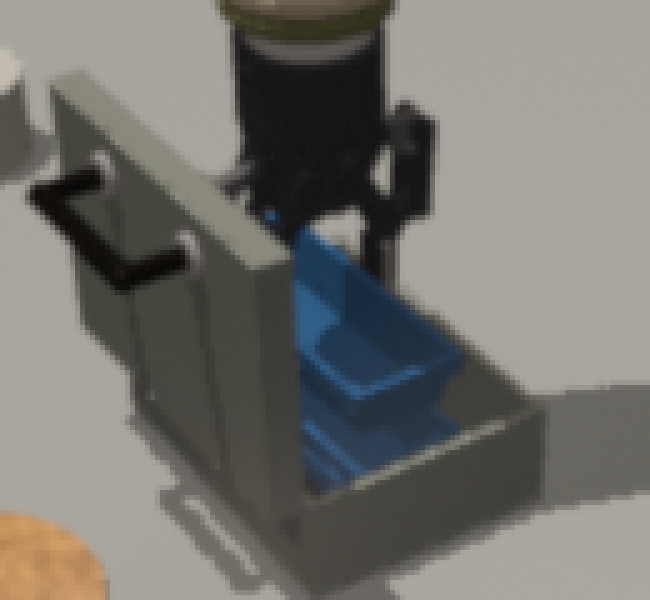

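Only the top carrier came up; the next rim remains low in the case. Lifting clear of the lid.

```bash
python3 -m pendant '[[0,0,-0.4,0,0.35],[0,0,-1.2,0,0.35],[0,0,-2.4,0,0.35],[0,0,-3.6,0,0.35],[0,0,-4.6,0,0.35]]' 60;python3 - <<'E'
from h import *
go(.5142,.274,.28,88.7)
z=load('w8');P=cloud(z);ok=z['d']>0;rgb=z['im'].astype(int)
k=np.zeros(ok.shape,bool);k[128:245,183:412]=1
rim=k&ok&(abs(P[...,2]-.0155)<.004)&(rgb.min(-1)>90); q=P[rim]
a=np.radians(-1.35); ex=np.array([np.cos(a),np.sin(a)]); ey=np.array([-ex[1],ex[0]]); X=q[:,:2]@ex;Y=q[:,:2]@ey
print(len(q),'X',np.percentile(X,[.5,2,98,99.5]),'Y',np.percentile(Y,[.5,2,98,99.5])); 
cx=np.percentile(X,1)+.099; cy=(np.percentile(Y,1)+np.percentile(Y,99))/2; print('centre',cx*ex+cy*ey)
E
```

```text
clock: 17.92
position: [0.5046, -0.2408, 0.2699]
ee_rot: [0.67, 0.742, 0.0, 0.001]
ft_force: [1.0, -0.5, -4.0]
grip_width: 0.775
t 17.93 p [ 0.5046 -0.2408  0.2699] x [-0.101  0.995 -0.001] y [0.995 0.101 0.001] z [ 0.002 -0.001 -1.   ] f [ 1.  -0.5 -4. ] g 0.7753906610587158 q [ 0.76  0.2  -0.46  1.56  0.09  1.4   0.4 ]
delta units [12.779  1.537 -0.263] turn -13.818
2671 X [0.40804845 0.40848838 0.60545654 0.60607418] Y [0.23904801 0.2399629  0.33533764 0.33547118]
centre [0.51384788 0.27539677]
```

```bash
python3 -m pendant '[[0.4,0,-0.1,-0.4,0.35],[1.2,0.2,-0.2,-1.4,0.35],[2.2,0.3,-0.2,-2.6,0.35],[3.2,0.4,-0.2,-3.8,0.35],[4.2,0.5,-0.2,-5.0,0.35]]';python3 -c "
from h import *
go(.514,.2748,.275,88.7)"
```

```text
clock: 18.55
position: [0.5067, -0.0696, 0.2741]
ee_rot: [0.453, 0.891, -0.0, -0.001]
ft_force: [0.8, 0.8, -2.2]
grip_width: 0.779
t 18.55 p [ 0.5067 -0.0696  0.2741] x [-0.59   0.808  0.001] y [ 0.808  0.59  -0.001] z [-0.001  0.    -1.   ] f [ 0.8  0.8 -2.2] g 0.7792290218347372 q [ 0.63  0.1  -0.62  1.66  0.06  1.4   0.63]
delta units [ 6.846  5.224 -0.021] turn -8.763
```

```bash
python3 -m pendant '[[0.8,0.6,0,-1.1,0.35],[1.6,1.2,0,-2.3,0.35],[2.4,1.8,0,-3.5,0.35],[3.2,2.4,0,-4.7,0.35],[4.0,3.0,0,-5.9,0.35]]';python3 -c "
from h import *
go(.514,.2748,.275,88.7)"
```

```text
clock: 19.18
position: [0.5102, 0.13, 0.2742]
ee_rot: [0.161, 0.987, -0.0, -0.001]
ft_force: [0.8, -0.5, -2.7]
grip_width: 0.775
t 19.18 p [0.5102 0.13   0.2742] x [-0.948  0.317  0.001] y [ 0.317  0.948 -0.001] z [-0.001 -0.001 -1.   ] f [ 0.8 -0.5 -2.7] g 0.7745569558647579 q [ 0.4   0.17 -0.82  1.62  0.13  1.41  0.82]
delta units [ 1.058  3.464 -0.022] turn -2.864
```

```bash
python3 -m pendant '[[0.3,0.9,0,-0.9,0.35],[0.6,1.9,0,-1.8,0.35],[0.9,2.9,0,-2.6,0.35],[1.06,3.46,0,-2.86,0.35],[1.06,3.46,0,-2.86,0.35]]';python3 -c "
from h import *
go(.514,.2748,.08,88.7); shot('wrist','w17'); shot('scene','s17'); shot('top','t17')"
```

```text
clock: 19.8
position: [0.5141, 0.2753, 0.274]
ee_rot: [0.012, 1.0, 0.0, -0.001]
ft_force: [0.1, -0.8, -2.9]
grip_width: 0.777
t 19.8 p [0.5141 0.2753 0.274 ] x [-1.     0.024  0.002] y [0.024 1.    0.   ] z [-0.002  0.    -1.   ] f [ 0.1 -0.8 -2.9] g 0.776516734357999 q [ 0.15  0.35 -0.91  1.47  0.27  1.46  0.78]
delta units [-0.009 -0.014  4.85 ] turn -0.009
```

View pics/w17.png

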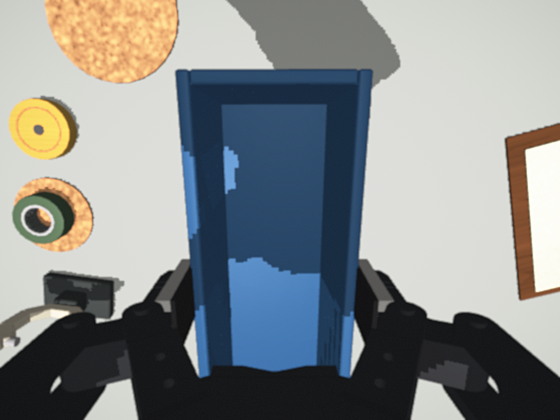

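View pics/s17.png

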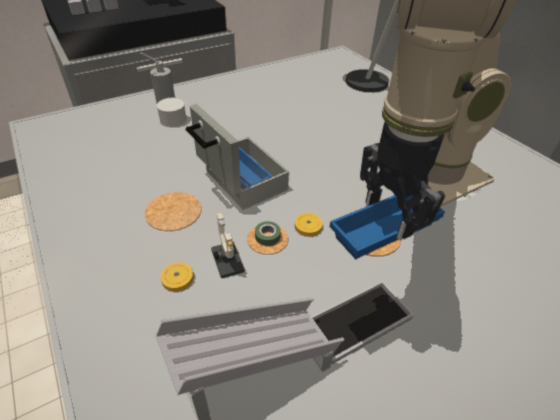

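View pics/t17.png

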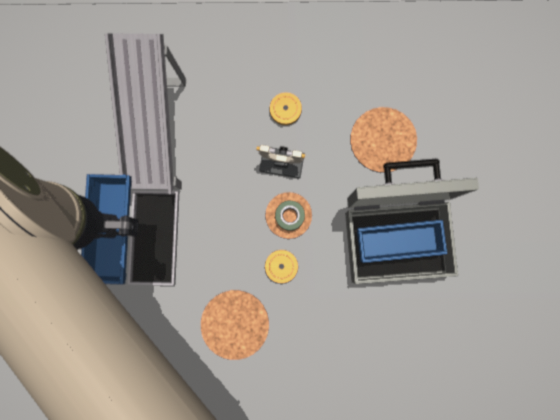

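The carrier is held level over the tray, as the top and scene views show. The ring sits on the mat at scene (268,234), and two carriers remain in the case. Lowering; contact should come at TCP z≈0.0175.

```bash
python3 -m pendant '[[0,-0.01,0.8,0,0.35],[0,-0.01,2.0,0,0.35],[0,-0.01,3.3,0,0.35],[0,-0.01,4.6,0,0.35],[0,-0.01,5.5,0,0.35]]';python3 -m pendant '[[0,0,0.1,0,0.35],[0,0,0.25,0,0.35]]';python3 - <<'E'
from h import *
go(.514,.2748,.0175,88.7); shot('scene','s18');shot('wrist','w18')
im=cv2.imread('pics/s18.png'); cv2.imwrite('pics/s18c.png',cv2.resize(im[230:380,270:440],None,fx=4,fy=4,interpolation=3))
E
```

```text
clock: 20.58
position: [0.5155, 0.2702, 0.0525]
ee_rot: [0.016, 1.0, -0.001, -0.001]
ft_force: [-0.3, 0.5, -2.4]
grip_width: 0.776
clock: 20.82
position: [0.5169, 0.2724, 0.0463]
ee_rot: [0.015, 1.0, 0.0, 0.001]
ft_force: [0.2, -0.2, -2.0]
grip_width: 0.772
t 20.82 p [0.5169 0.2724 0.0463] x [-1.     0.03  -0.002] y [0.03  1.    0.001] z [ 0.002  0.001 -1.   ] f [ 0.2 -0.2 -2. ] g 0.7717987143218448 q [ 0.08  0.55 -0.81  1.73  0.45  1.05  0.65]
delta units [0.076 0.056 0.72 ] turn -0.07
```

View pics/s18c.png

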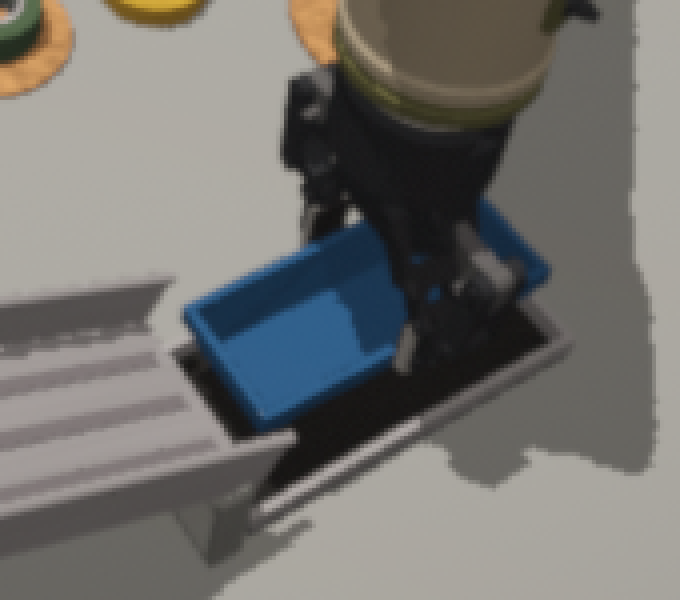

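View pics/w18.png

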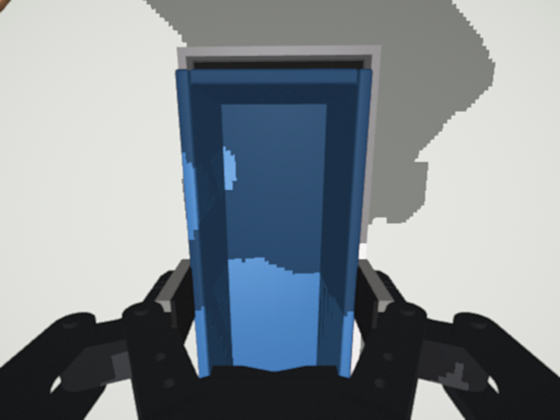

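```bash
python3 - <<'E'
from h import *
z=load('w18');P=cloud(z);ok=z['d']>0;rgb=z['im'].astype(int)
k=np.zeros(ok.shape,bool);k[40:70,165:390]=1
rim=k&ok&(abs(P[...,2]-.016)<.004)&(abs(rgb[...,2]-rgb[...,0])<25)&(rgb.min(-1)>70); q=P[rim]
print('tray end',len(q),'x',np.percentile(q[:,0],[1,50,99]),'y',np.percentile(q[:,1],[1,99]),'ymid',np.percentile(q[:,1],[1,99]).mean())
k=np.zeros(ok.shape,bool);k[66:110,165:385]=1
c=k&ok&(rgb[...,2]-rgb[...,0]>20); q=P[c]; t=np.median(q[q[:,2]>np.percentile(q[:,2],60)][:,2]); q=q[abs(q[:,2]-np.percentile(q[:,2],95))<.003]
print('carrier end',len(q),'z',np.median(q[:,2]),'x',np.percentile(q[:,0],[1,99]),'y',np.percentile(q[:,1],[1,99]),np.percentile(q[:,1],[1,99]).mean())
st()
E
```

```text
tray end 2428 x [0.41456121 0.41769753 0.42550979] y [0.2295955  0.32463387] ymid 0.27711468413653134
carrier end 4006 z 0.06521421573364011 x [0.43012058 0.44398628] y [0.24126275 0.30768124] 0.2744719933664438
t 20.93 p [0.5167 0.2725 0.046 ] x [-1.     0.03  -0.002] y [0.03 1.   0.  ] z [ 0.002  0.    -1.   ] f [ 0.2 -0.5 -2.3] g 0.776751469411943 q [ 0.08  0.55 -0.81  1.73  0.45  1.05  0.65]
```

Carrier is about 2.5 mm low in y and 1.5-2 mm high in x relative to the tray. I'll correct that and creep down.

```bash
python3 -m pendant '[[0.05,0.06,0.2,-0.06,0.35],[0.05,0.06,0.4,-0.06,0.35],[0.05,0.06,0.54,-0.06,0.35],[0.05,0.06,0.6,-0.06,0.35],[0.05,0.06,0.6,-0.06,0.35]]';python3 - <<'E'
from h import *
st()
E
```

```text
clock: 21.55
position: [0.5139, 0.2749, 0.0207]
ee_rot: [0.011, 1.0, -0.0, -0.0]
ft_force: [-0.8, 0.2, -2.0]
grip_width: 0.774
t 21.55 p [0.5139 0.2749 0.0207] x [-1.     0.023  0.   ] y [ 0.023  1.    -0.   ] z [-0. -0. -1.] f [-0.8  0.2 -2. ] g 0.773721521597162 q [ 0.06  0.59 -0.79  1.75  0.48  1.01  0.64]
```

```bash
python3 -m pendant '[[0,0,0.03,0,0.35],[0,0,0.06,0,0.35],[0,0,0.08,0,0.35],[0,0,0.08,0,0.35]]';python3 -c "
from h import *
st()"
```

```text
clock: 22.05
position: [0.514, 0.275, 0.0183]
ee_rot: [0.011, 1.0, -0.0, 0.0]
ft_force: [-3.5, -1.5, 6.2]
grip_width: 0.775
t 22.05 p [0.514  0.275  0.0183] x [-1.     0.023 -0.   ] y [ 0.023  1.    -0.   ] z [ 0. -0. -1.] f [-3.5 -1.5  6.2] g 0.7745835074079757 q [ 0.06  0.59 -0.79  1.75  0.49  1.01  0.63]
```

Floor contact: force went from -2 to +6.2 N at TCP z 0.018, as predicted. Releasing slowly and rising.

```bash
python3 -m pendant '[[0,0,0,0,0.2],[0,0,0,0,0.12],[0,0,0,0,0.06],[0,0,-0.15,0,0.05],[0,0,-0.5,0,0.05]]';python3 -m pendant '[[0,0,-0.6,0,0.05],[0,0,-1.6,0,0.05],[0,0,-2.8,0,0.05],[0,0,-4.0,0,0.05]]';python3 -c "
from h import *
st();shot('wrist','w19')"
```

```text
clock: 22.68
position: [0.5137, 0.2748, 0.038]
ee_rot: [0.011, 1.0, -0.0, -0.0]
ft_force: [-0.3, -0.4, 0.9]
grip_width: 0.949
clock: 23.18
position: [0.5137, 0.2751, 0.2003]
ee_rot: [0.011, 1.0, 0.0, 0.0]
ft_force: [1.0, 1.0, 0.2]
grip_width: 0.948
t 23.18 p [0.5137 0.2751 0.2003] x [-1.     0.022 -0.001] y [0.022 1.    0.   ] z [ 0.001  0.    -1.   ] f [1.  1.  0.2] g 0.9475809972944625 q [ 0.15  0.39 -0.9   1.58  0.31  1.32  0.75]
```

View pics/w19.png

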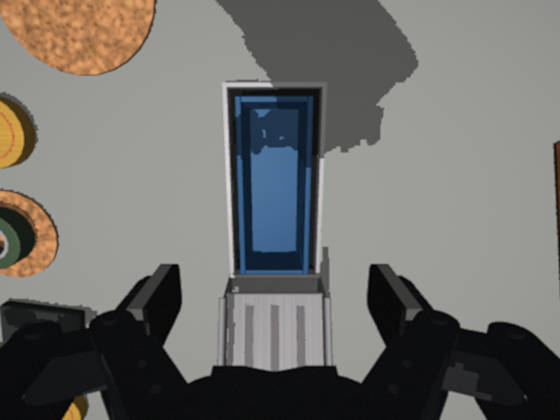

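The carrier lies inside the tray, rim at u 235-312, v 96-273. I'll move the arm aside for an unobstructed final check of everything.

```bash
python3 -m pendant '[[0.6,1,-0.4,0,0.05],[1.4,2,-0.8,0,0.05],[2.2,3,-1,0,0.05],[2.6,3.6,-1,0,0.05],[2.6,3.6,-1,0,0.05]]';python3 - <<'E'
from h import *
st(); shot('scene','s20');shot('top','t20')
def sub(m,b):
    k=np.zeros(m.shape,np.uint8); k[b[1]:b[3],b[0]:b[2]]=m[b[1]:b[3],b[0]:b[2]]; return k
w=load('w19');P=cloud(w);ok=w['d']>0;rgb=w['im'].astype(int)
b=sub((rgb[...,2]-rgb[...,0]>25),(225,85,325,280))>0
k=b&ok&(abs(P[...,2]-.038)<.005); q=P[k]; print('carrier rim z',np.percentile(q[:,2],[5,50,95]),cv2.minAreaRect(q[:,:2].astype(np.float32)))
A=np.c_[q[:,:2],np.ones(len(q))]; s=np.linalg.lstsq(A,q[:,2],rcond=None)[0]; print('tilt',s[:2])
fl=b&ok&(P[...,2]<.015); print('floor z',np.median(P[fl][:,2]))
rim=(sub(np.ones(ok.shape),(215,75,335,278))>0)&ok&(abs(P[...,2]-.016)<.003)&(rgb.min(-1)>90); print('tray rim',cv2.minAreaRect(P[rim][:,:2].astype(np.float32)))
z=load('t20');P=cloud(z);ok=z['d']>0;rgb=z['im'].astype(int);hsv=cv2.cvtColor(z['im'],cv2.COLOR_RGB2HSV);H,S,V=hsv[...,0],hsv[...,1],hsv[...,2]
g=sub((rgb[...,1]-rgb[...,0]>8)&(rgb[...,1]>40),(260,185,320,245)); cs,_=cv2.findContours(g,0,cv2.CHAIN_APPROX_NONE);c=max(cs,key=cv2.contourArea);e=cv2.fitEllipse(c);print('ring',np.round(ray(z,*e[0],.028),4),'z',np.median(P[(g>0)&ok][:,2]))
m=(H<25)&(S>110)&(V>60)
for nm,bx,h in(('discnear',(260,245,305,290),.018),('discfar',(262,85,310,130),.018)):
  for f in('top0','t20'):
    zz=load(f);hs=cv2.cvtColor(zz['im'],cv2.COLOR_RGB2HSV);mm=(hs[...,0]<25)&(hs[...,1]>110)&(hs[...,2]>60)
    cs,_=cv2.findContours(sub(mm,bx),0,cv2.CHAIN_APPROX_NONE);e=cv2.fitEllipse(max(cs,key=cv2.contourArea));print(nm,f,np.round(ray(zz,*e[0],h),4))
for f in('top0','t20'):
    zz=load(f);Q=cloud(zz);k=sub((zz['d']>0)&(Q[...,2]>.006)&(Q[...,2]<.2),(250,135,310,185))>0;print('snap',np.round(np.percentile(Q[k],[2,98],axis=0),3).tolist())
b=sub((rgb[...,2]-rgb[...,0]>30),(340,195,470,290))>0;k=b&ok; zz=P[k][:,2]; k&=P[...,2]>.045; q=P[k];print('mid rim z (exp .055)',np.percentile(q[:,2],[10,50,90]),cv2.minAreaRect(q[:,:2].astype(np.float32)))
A=np.c_[q[:,:2],np.ones(len(q))]; s=np.linalg.lstsq(A,q[:,2],rcond=None)[0]; print('tilt',s[:2])
z=load('s20');P=cloud(z);ok=z['d']>0
c,s=np.cos(np.radians(4.5)),np.sin(np.radians(4.5)); h=np.array([.5763,-.2324,.064])
Q=(P-h)@np.array([[c,-s,0],[s,c,0],[0,0,1]])
k=ok&(Q[...,1]>-.09)&(Q[...,1]<.09)&(Q[...,2]>.02)&(Q[...,2]<.14)&(Q[...,0]>0.0)&(Q[...,0]<.035)
q=Q[k]; a=np.polyfit(q[:,2],q[:,0],1);print('lid',90+np.degrees(np.arctan(a[0])))
E
```

```text
clock: 23.85
position: [0.4109, 0.4236, 0.2387]
ee_rot: [0.009, 1.0, 0.001, 0.0]
ft_force: [-0.2, -0.2, -1.5]
grip_width: 0.945
t 23.85 p [0.4109 0.4236 0.2387] x [-1.     0.018 -0.   ] y [0.018 1.    0.001] z [ 0.     0.001 -1.   ] f [-0.2 -0.2 -1.5] g 0.9454960941597846 q [-0.13  0.4  -0.96  1.51  0.33  1.4   0.44]
carrier rim z [0.03405808 0.03781642 0.03913588] ((0.5132489204406738, 0.27456390857696533), (0.06820020824670792, 0.1699793040752411), 88.79585266113281)
tilt [-0.00099578  0.00087446]
floor z 0.006244452555460744
tray rim ((0.5144096612930298, 0.2749648690223694), (0.09634572267532349, 0.19678233563899994), 88.74784088134766)
ring [ 0.5584 -0.0146  0.028 ] z 0.027756633837920375
discnear top0 [0.4524 0.0029 0.018 ]
discnear t20 [0.4524 0.0029 0.018 ]
discfar top0 [ 0.7902 -0.0054  0.018 ]
discfar t20 [ 0.7902 -0.0054  0.018 ]
snap [[0.644, -0.039, 0.01], [0.7, 0.046, 0.118]]
snap [[0.645, -0.039, 0.009], [0.699, 0.046, 0.118]]
mid rim z (exp .055) [0.04936519 0.05418357 0.05687069] ((0.5033248066902161, -0.2412501573562622), (0.0679437443614006, 0.1705080270767212), 5.821422576904297)
tilt [ 0.00273268 -0.00276134]
lid 90.45708545684981
```

View pics/s20.png

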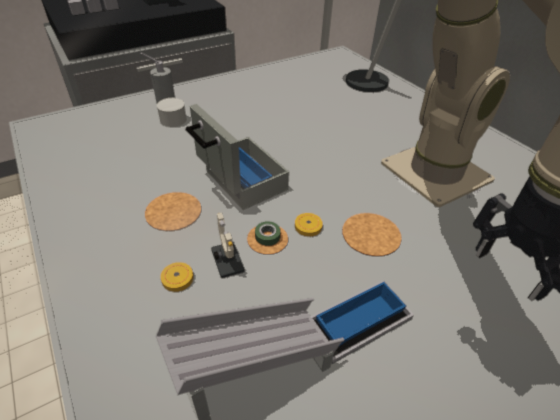

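View pics/t20.png

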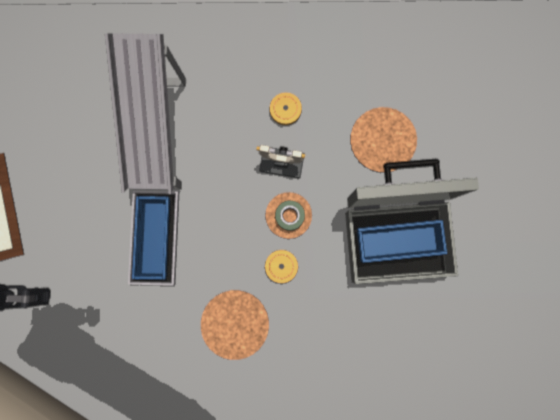

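All checks pass and the arm is clear of everything, so I'm handing in.

```bash
python3 -c "
from h import *
print(hand_in())"
```

```text
the job is handed in; nothing more can be done
None
```

The job is handed in at about 24 s on the robot's clock, and my last camera checks all fell within the stated limits. The hand-in itself reports no verdict.

- **Lid:** I raised it by its handle. It measures about 90.5°, well within 12° of upright.
- **Ring gauge:** it lies flat on the smallest cork mat, about 4 mm from the middle.
- **Top carrier:** I lifted it alone; the load was about one carrier's weight, and the pictures showed the next one staying put. I set it down on felt contact. It is about 1 mm from the tray's centre, with the rim 38 mm above the counter and level, as it should be on the tray floor.
- **Remaining carriers:** they are still nested in the case. The middle one's rim is level at a median of about 54 mm, against 55 mm expected; single depth points scatter from 49 to 57 mm. I did not measure the lowest one separately.
- **Brass discs and snap gauge:** no displacement beyond measurement noise.

No check failed. The only disagreement was 2–3 mm between the first carrier placing and the tray centre, which I corrected before setting it down.

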